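Close the two-pin filter cell

ROBOT

A 7-joint arm with a two-finger parallel gripper is mounted at the origin on the work surface. World frame = base frame: x ahead of the robot, y to its left, z up, the work surface at z = 0. Lengths are in m, angles in rad, forces in N, time in s.
With the tool pointing down it reaches from about 0.425 to 0.875 m from the base axis. Payload 8.4 kg.
Tool frame: the origin (TCP) lies between the finger pads; the fingertips stand ctrl.nose_length ahead of it and the grasp point (between the pads) lies 2 mm behind it (ctrl.nose_length is the distance from the TCP to the fingertips, in m); z points along the fingers, x is the direction in which the jaws open and shut, and the axes are right-handed (so a half turn about z gives the same grasp; the last joint's range is limited). The gripper opens to 85 mm and grips with 20 to 120 N. Pads are 22 mm wide; open, the fingers measure 114 mm over their backs; the gripper's body (76 mm by 85 mm) begins 54 mm behind the grasp point. The pads swing forward as they close: fully open they stand 13 mm farther back than shut.
Start: joints at [-1.346, 0.333, 0.04, 1.465, -0.013, 1.343, -0.059], TCP at [0.207, 0.616, 0.248] pointing down, gripper open.
Joint ranges: [-2.58, 2.58], [-0.38, 2.09], [-1.3, 1.39], [0.25, 2.4], [-1.5, 4.64], [0.08, 2.09], [-2.65, 2.65]. Speed limits (rad/s): [2.22, 2.22, 2.79, 2.79, 3.14, 3.14, 3.14].

INTERFACE

Orientations are given as a rotation vector (axis times angle).
In Python, from cell import readout, imaging, ticket, ctrl gives the robot as it stands. The module is installed in compiled form; this text tells all that it offers.
- The arm moves only by the shell command python3 -m handwheel 'ROWS' [OPENING] [FORCE]. ROWS is JSON, a list of rows, each an object of numbers: "x", "y", "z": the shift along the tool's x, y, z in cm; "roll": the turn about the tool's z in rad. In form: [{"x": .., "y": .., "z": .., "roll": ..}, ...]. A call has 1 to 8 rows; each row is the pose to reach, as a shift and turn from the pose commanded when the call began, along the tool's axes at that moment; what a row does not reach only later rows make up. A row lasts 1/12 s, in which the tool goes at most 41.7 mm and 7.16 degrees, less where a joint would pass 70% of its speed; a pose out of reach is approached as far as the arm can. A call with a gripper value outside its range is refused whole. OPENING is the opening, from -1 (shut) to 1 (fully open), set as the call begins (- or left out, the last holds). The fingers move at their own pace and stop on an object; FORCE is the grip in N (left out, the last holds). Time passes only in rows, so rows that repeat a pose let the fingers close. It gives the time, the measured TCP pose, the force and the opening at its end, in the units of the state.
- readout.observe(): the state, without advancing time (a new reading comes with each control period).
- imaging.camera(name): name is "scene" or "top"; returns (picture, depth): 420x560x3 uint8, blue, green, red; 420x560 float32, m along the optical axis (not along the pixel's ray), 0 where there is no reading.
- imaging.camera_params(name): a dict with "K" (3x3 intrinsics, pixels), "view" (4x4, takes a point from world to camera coordinates). Camera axes: x right, y up, looking along -z (the intrinsics and any distortion apply to the point x, -y, -z); pixel columns grow to the right and rows downward; lengths in m; the calibration is good to about 2 mm. A picture is of the moment at which its call begins. camera_params takes no time and is no camera call.
- ticket.sign_off(): hands the job in, once; it reports no verdict.
The state is a dict: "time": time; "q": joint angles; "qvel": joint speeds; "joint_efforts": joint torques, N m; "tool_pos": TCP position; "tcp_rot": TCP orientation; "force": force on the tool from outside, world axes, zero at the start; "moment": the same for the moment, N m; "gripper_width": opening from 0.0 (shut) to 1.0 (fully open).
Only numpy, scipy, OpenCV 4.12 (cv2) and the standard library are available. Lean on these libraries where they do the work, as an engineer would, in place of code of your own. Each camera call takes 0.05 s, during which the arm holds its last target.

TASK

Close up the filter cell on the bench: first swing its clamp arm well out of the way, then push the white filter plate along its ledge, without lifting it out, until its hole drops over the small locating pin and it lies flat in the nest. Then take the steel top plate by its handle and lower it, level and without letting it drop, over the two guide pins until it sits flat on the filter plate, and finally swing the clamp arm back fully over it against its stop. Leave the other things on the bench where they are.

Things in the scene. Friction and masses are not known exactly. Their poses are not given: they have to be found in the camera images.
- cell: Fixed grey metal base of the filter cell. Origin at bench level under the middle of the nest; z up, y from guide pin to guide pin, +x the way the filter plate is pushed (away from the robot). Offsets below are in its frame, mm. Main block x -36..44, y -84..84, top (nest floor) at z 20. The nest lies between two low side strips (inner faces y +-34, tops z 28.5).
- guide_pin_a (a point): Tip of the fixed upright steel guide pin at cell (0, 66, 58) mm: diameter 10 up to z 49, tapering to 3 at the tip. It stands on the main block (z 20).
- guide_pin_b (a point): Tip of the other, equal guide pin, at cell (0, -66, 58) mm.
- ledge (a point): Middle of the top of the fixed ledge that joins the nest on the robot's side, at cell (-68, 0, 29) mm. The ledge spans x -100..-36, its top 9 above the nest floor; side rails (inner faces y +-33.5, tops z 36) over x -100..-42; open at both ends.
- seat (a point): Point of the fixed cell base, over the middle of the nest at cell z 30: where the centre of the top plate's underside comes when all is seated. Axes as the cell's.
- locating_pin (a point): Tip of the small fixed locating pin on the nest floor, at cell (-19, 0, 28.5) mm; the pin is 8.5 tall, 8 in diameter, tapering to 4.4 at the tip; its tip is 0.5 below the ledge's top.
- clamp_pivot (a point): Fixed point on the clamp arm's vertical pivot axis, at cell (-58, 54, 44) mm beside the ledge, level with the arm's underside. Axes as the cell's.
- clamp (a joint): Angle of the steel clamp arm about its vertical pivot, rad: 0 at its stop (arm along the cell's +x, over the top plate's edge), growing anticlockwise from above, out over the cell's +y side, to 2.1 (other stop). Stays where left; about 1 N at the knob moves it. Arm 14 wide, 8 thick, reaching 46 mm from the pivot, 2 above a seated top plate. Clear of the top plate above 1.45.
- clamp_knob (a point): Middle of the upright black round knob on the clamp arm: 12 mm in diameter, standing from cell z 52 to 84 mm, 38 mm from the pivot axis; this point is at z 68. Its x axis points along the arm from the pivot.
- filter_center (a point): Centre of the loose white filter plate, 64 x 64 x 10 mm, about 160 g. It starts flat on the ledge between the rails, hole side towards the robot. Own x is the push direction. Push its rear edge (32 behind): it tips nose-down over the locating pin (rear edge rising up to 9), slides on until the hole drops over the pin, then lies flat, this centre at cell (0, 0, 25), +-2.
- filter_hole (a point): Centre of the 12 mm through hole in the filter plate, 19 mm behind the plate's centre (its own -x), half-way up.
- handle (a point): Centre of the top plate's grip, an upright black bar 16 mm thick (own x), 60 long (own y), 34 high, on the middle of the loose top plate; this point is 17 below the grip's top, 20 above the plate's upper face, 32 above its underside. Axes as the top plate's.
- top_under (a point): Centre of the underside of the loose steel top plate, 76 (own x) x 160 (own y) x 12 mm thick, 0.5 kg with its grip, with two through holes of 12.5 mm diameter at own y +66 and -66. It lies flat on the bench at the start. Either way round fits.
- beaker: Bystander: glass beaker, 68 mm across, 85 mm high; origin under its centre. Leave alone.
- flask: Bystander: conical glass flask, 80 mm across, 102 mm high; origin under its centre. Leave alone.
- dish: Bystander: white ceramic dish, 80 mm across, 22 mm high; origin under its centre. Leave alone.
- jar: Bystander: amber glass jar, 56 mm across, 75 mm high; origin under its centre. Leave alone.
- boss_head: Bystander: dark steel clamp head with a short rod, 73 mm long, 24 mm high; origin under its block. Leave alone.
- stopper: Bystander: rubber stopper, 34 mm across, 28 mm high; origin under its centre. Leave alone.
- spatula: Bystander: flat steel double-ended lab spatula, 195 mm long, lying on the bench; origin under its middle. Leave alone.
Mind the look-alikes: they are no part of the job. What is shaped like the cell but yellow is not meant.

How it is judged:
By the outcome, as a careful person would: the job done as asked, in the order asked, and still so for the second after the job is handed in, with the robot touching nothing.
It also fails if it takes over 72 s, if anything falls off the work surface, if the arm or the gripper's body presses on something with over 40 N, if the wrist force passes 120 N, or if a joint passes its speed limit or range.

## Working session

There is one attempt and no reset: what is moved stays moved. The work goes in short steps, Python scripts to look and compute and a shell command to move; the robot and the scene stay as the last step left them, time stands still between calls to the robot, and variables do not carry over. Pictures are saved under pics/ and viewed, and the job is handed in when it is done.

```bash
mkdir -p pics; cat > h.py <<'E'
import numpy as np, cv2, json
from cell import readout, imaging, ticket, ctrl
def snap(name,tag):
    im,d=imaging.camera(name); cv2.imwrite(f'pics/{tag}.png',im); np.savez(f'{tag}_{name}.npz',im=im,d=d); return im,d
def ray(name,u,v):
    P=imaging.camera_params(name); K=np.array(P['K']);V=np.array(P['view'])
    c=np.linalg.inv(K)@[u,v,1]; dc=np.array([c[0],-c[1],-c[2]])
    R=V[:3,:3];t=V[:3,3]; return -R.T@t, R.T@dc
def onz(name,u,v,z):
    o,d=ray(name,u,v); return o+d*(z-o[2])/d[2]
def pt(name,u,v,dep):
    o,d=ray(name,u,v); return o+d*dep
def proj(name,p):
    P=imaging.camera_params(name); K=np.array(P['K']);V=np.array(P['view'])
    c=V[:3,:3]@np.array(p)+V[:3,3]; q=K@[c[0],-c[1],-c[2]]; return q[:2]/q[2]
def cloud(name,d):
    P=imaging.camera_params(name); K=np.array(P['K']);V=np.array(P['view'])
    vv,uu=np.mgrid[:d.shape[0],:d.shape[1]]
    c=np.stack([(uu-K[0,2])/K[0,0]*d,-(vv-K[1,2])/K[1,1]*d,-d],-1)
    return (c-V[:3,3])@V[:3,:3]
E
python3 - <<'E'
from h import *
for n in('scene','top'):
    snap(n,n+'0'); p=imaging.camera_params(n); print({k:(np.round(v,3).tolist() if not isinstance(v,str) else v) for k,v in p.items()})
print(readout.observe(), ctrl.nose_length)
E
```

```text
{'K': [[484.962, 0.0, 283.781], [0.0, 484.962, 214.079], [0.0, 0.0, 1.0]], 'view': [[0.712, 0.702, -0.009, -0.42], [-0.53, 0.545, 0.65, 0.247], [0.461, -0.458, 0.76, -1.696], [0.0, 0.0, 0.0, 1.0]]}
{'K': [[503.303, 0.0, 280.09], [0.0, 503.303, 210.289], [0.0, 0.0, 1.0]], 'view': [[0.013, -1.0, -0.0, -0.003], [0.998, 0.013, 0.065, -0.581], [-0.065, -0.001, 0.998, -1.261], [0.0, 0.0, 0.0, 1.0]]}
{'time': 0.1, 'q': array([-1.3462048 ,  0.33384114,  0.03986127,  1.46621619, -0.01338119,
        1.34330021, -0.05849219]), 'qvel': array([-0.00146156, -0.00126063,  0.00138873, -0.00158071, -0.00152488,
        0.00100771,  0.00059624]), 'joint_efforts': array([ 3.49702212e-03, -6.60006452e+01,  1.36968199e+00, -4.06488490e+01,
        1.70064729e-02,  8.64827656e-03,  2.61172545e-05]), 'tool_pos': array([0.20670021, 0.6158334 , 0.24749312]), 'tcp_rot': array([ 2.54967462e+00,  1.83376513e+00, -1.80114543e-03]), 'force': array([1.08635938, 0.18865322, 0.05375582]), 'moment': array([-0.01925963, -0.06143533, -0.0372618 ]), 'gripper_width': 1.0004845054629903} 0.017
```

View pics/scene0.png

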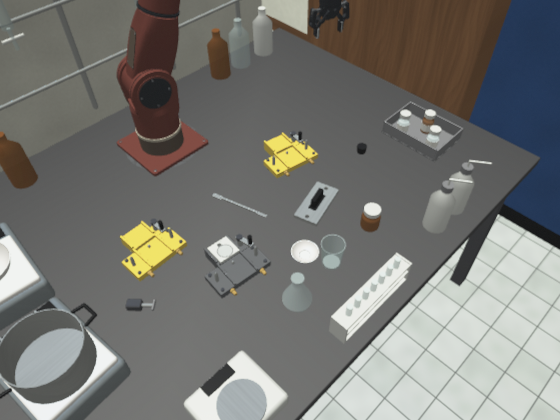

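View pics/top0.png

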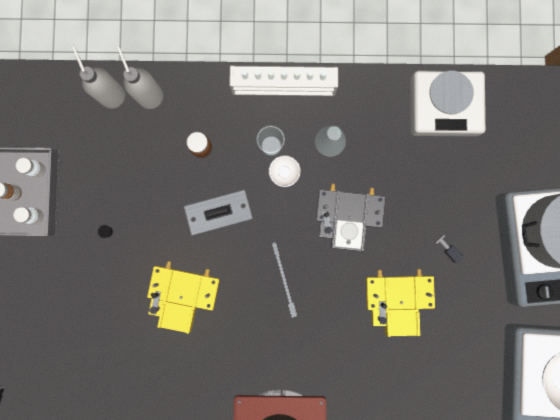

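Scene view: grey cell at about (238,262), with the filter plate at (224,248). The top plate is at (317,202). Top view: cell at (350,215), clamp knob at about (327,225), top plate at (218,212). The two yellow cells are look-alikes. I'll zoom in next.

```bash
python3 - <<'E'
from h import *
im=cv2.imread('pics/top0.png'); 
a=cv2.resize(im[175:260,305:395],None,fx=6,fy=6,interpolation=cv2.INTER_CUBIC)
cv2.imwrite('pics/topc.png',a)
a=cv2.resize(im[180:245,175:260],None,fx=6,fy=6,interpolation=cv2.INTER_CUBIC)
cv2.imwrite('pics/topp.png',a)
d=np.load('top0_top.npz')['d']; c=cloud('top',d)
for (u,v) in [(350,205),(320,198),(350,245),(349,231),(327,225),(218,212),(200,215),(243,200),(280,240),(381,215),(381,199)]:
    print(u,v,np.round(c[v,u],4))
E
```

```text
350 205 [ 0.5961 -0.1728  0.0229]
320 198 [ 0.6135 -0.097   0.0177]
350 245 [ 0.495  -0.1707  0.0406]
349 231 [ 0.5299 -0.1689  0.0346]
327 225 [ 0.5437 -0.1122  0.0506]
218 212 [0.5728 0.1589 0.0444]
200 215 [0.5665 0.2088 0.0112]
243 200 [0.6065 0.0997 0.0101]
280 240 [ 0.5054  0.0036 -0.0021]
381 215 [ 0.572  -0.2522  0.0186]
381 199 [ 0.6123 -0.2511  0.0245]
```

View pics/topc.png

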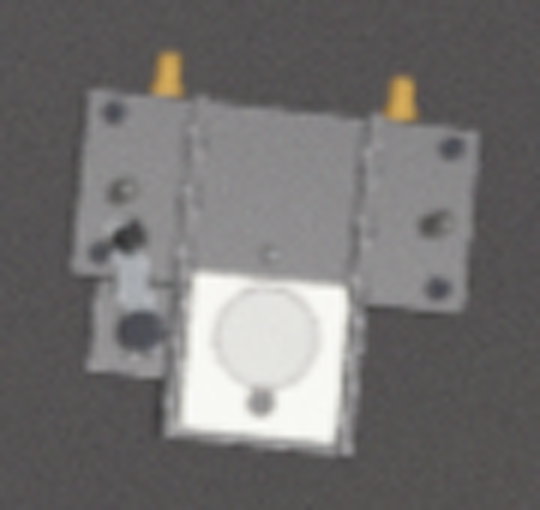

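View pics/topp.png

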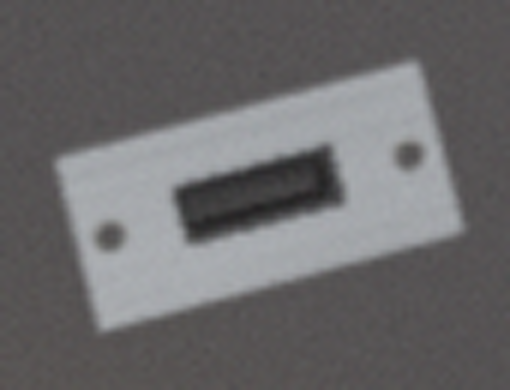

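```bash
python3 - <<'E'
from h import *
def T(x,y): return 305+(x+.5)/6-.5,175+(y+.5)/6-.5
cor={(44,84):(90,90),(44,-84):(478,130),(-36,-84):(463,312),(-36,84):(73,272)}
A=[];B=[]
for k,v in cor.items(): A.append(k);B.append(onz('top',*T(*v),.020)[:2])
pins={(0,66,.058):(121,186),(0,-66,.058):(432,222),(-19,0,.0285):(270,253)}
def fit(A,B):
    A=np.array(A,float)/1000;B=np.array(B); a=A-A.mean(0);b=B-B.mean(0)
    th=np.arctan2((a[:,0]*b[:,1]-a[:,1]*b[:,0]).sum(),(a*b).sum()); R=np.array([[np.cos(th),-np.sin(th)],[np.sin(th),np.cos(th)]])
    t=B.mean(0)-R@A.mean(0); return th,t,np.round((B-(A@R.T+t))*1000,1)
print(fit(A,B))
for k,v in pins.items(): A.append(k[:2]);B.append(onz('top',*T(*v),k[2])[:2])
th,t,r=fit(A,B);print(th,t,r)
im=cv2.imread('pics/top0.png');hsv=cv2.cvtColor(im,cv2.COLOR_BGR2HSV)
m=(im.min(2)>195).astype('uint8');m[:175]=0;m[260:]=0;m[:,:305]=0;m[:,395:]=0
cs,_=cv2.findContours(m,cv2.RETR_EXTERNAL,cv2.CHAIN_APPROX_NONE);c=max(cs,key=cv2.contourArea)
r=cv2.minAreaRect(c);print(r);bp=cv2.boxPoints(r);W=np.array([onz('top',*p,.039)[:2] for p in bp]);print(W,W.mean(0),np.linalg.norm(np.diff(W,axis=0),axis=1))
R=np.array([[np.cos(th),-np.sin(th)],[np.sin(th),np.cos(th)]]);print('filter in cell',(W.mean(0)-t)@R*1000)
kn=T(125,237);k=onz('top',*T(128,228),.084)[:2];print('knob',k,(k-t)@R*1000)
# plate
def Q(x,y): return 175+(x+.5)/6-.5,180+(y+.5)/6-.5
for n,p,z in[('h1',(110,237),.012),('h2',(409,155),.012),('c',(55,160),.012),('c',(418,62),.012),('c',(465,232),.012),('c',(100,330),.012),('g',(175,186),.049),('g',(330,147),.049),('g',(344,203),.049),('g',(187,243),.049)]: print(n,np.round(onz('top',*Q(*p),z),4))
# scene view overlay check
R3=lambda p:(*(R@np.array(p[:2])/1000+t),p[2]/1000)
im=cv2.imread('pics/scene0.png');s=4;x0,y0=190,220;c=cv2.resize(im[y0:300,x0:285],None,fx=s*2,fy=s*2,interpolation=cv2.INTER_CUBIC)
for p in [(44,84,20),(44,-84,20),(-36,-84,20),(-36,84,20),(0,66,58),(0,-66,58),(-19,0,28.5),(-58,54,52),(-20,54,84)]:
    q=(proj('scene',R3(p))-[x0,y0]+.5)*8; cv2.circle(c,tuple(int(v) for v in q),5,(0,0,255),1)
cv2.imwrite('pics/scenec.png',c)
E
```

```text
(np.float64(-0.08897321916379973), array([ 0.58461715, -0.17431924]), array([[-1.2, -1. ],
       [-1.2,  1.6],
       [ 1.2,  0.9],
       [ 1.1, -1.5]]))
-0.09232361588991195 [ 0.58465231 -0.17274764] [[-1.5 -2.4]
 [-0.9  0.2]
 [ 1.5 -0.8]
 [ 0.8 -3.2]
 [ 0.5  1.3]
 [-0.6  5. ]
 [ 0.3 -0.1]]
((348.6435546875, 234.06436157226562), (26.169479370117188, 26.069976806640625), 5.710593223571777)
[[ 0.49266078 -0.1319085 ]
 [ 0.55740957 -0.13802139]
 [ 0.55172333 -0.20310124]
 [ 0.4870153  -0.19677398]] [ 0.52220225 -0.16745128] [0.06503671 0.06532779 0.06501664]
filter in cell [-62.67238921  -0.48362492]
knob [ 0.57234397 -0.10633523] [-18.37864849  64.99483351]
h1 [0.5558 0.2266 0.012 ]
h2 [0.5924 0.1    0.012 ]
c [0.5884 0.2508 0.012 ]
c [0.6323 0.0968 0.012 ]
c [0.5599 0.0756 0.012 ]
c [0.5163 0.2299 0.012 ]
g [0.5756 0.1937 0.049 ]
g [0.5926 0.1299 0.049 ]
g [0.5695 0.1237 0.049 ]
g [0.5521 0.1882 0.049 ]
```

View pics/scenec.png

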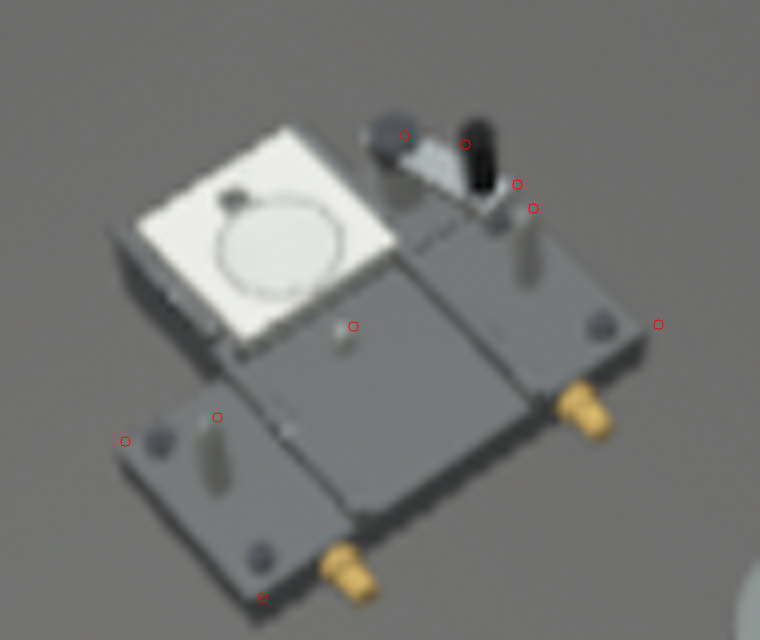

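```bash
python3 - <<'E'
from h import *
im=cv2.imread('pics/top0.png'); im2=cv2.imread('pics/scene0.png')
def z(im,x0,y0,w,h): 
    a=cv2.resize(im[y0:y0+h,x0:x0+w],(320,280),interpolation=cv2.INTER_CUBIC); a=cv2.normalize(a,None,0,255,cv2.NORM_MINMAX)
    for i in range(0,w,2): cv2.line(a,(int((i+.5)*320/w),0),(int((i+.5)*320/w),4 if i%10 else 12),(0,255,255),1)
    for i in range(0,h,2): cv2.line(a,(0,int((i+.5)*280/h)),(4 if i%10 else 12,int((i+.5)*280/h)),(0,255,255),1)
    return a
t=np.hstack([z(im,315,195,24,21),z(im,367,203,24,21)]);b=np.hstack([z(im2,236,232,32,28),z(im2,206,268,24,21)])
cv2.imwrite('pics/zz.png',np.vstack([t,b]))
E
```

```text
(no output)
```

View pics/zz.png

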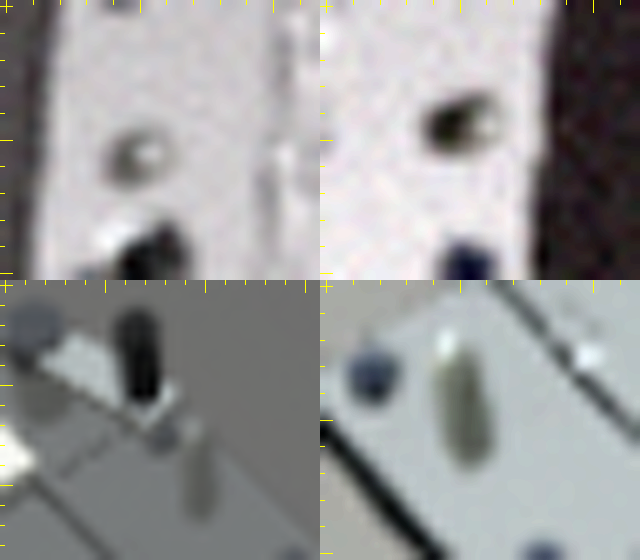

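```bash
cat >> h.py <<'E'
def tri(pt_top,pt_sc):
    o1,d1=ray('top',*pt_top);o2,d2=ray('scene',*pt_sc)
    s=np.linalg.lstsq(np.stack([d1,-d2],1),o2-o1,rcond=None)[0]
    a=o1+s[0]*d1;b=o2+s[1]*d2; return (a+b)/2,np.linalg.norm(a-b)
E
python3 - <<'E'
from h import *
a,ga=tri((325.9,206.0),(255,246));b,gb=tri((379.1,211.5),(214.9,272.2));k,gk=tri((327,212.8),(249.2,235.3))
l,gl=tri((349.6,216.8),(190+345/8,220+328/8))
for p in((a,ga),(b,gb),(k,gk),(l,gl)):print(np.round(p[0],4),round(p[1],4))
print(np.linalg.norm((a-b)[:2]),(a+b)[:2]/2,np.arctan2(-(a-b)[0],(a-b)[1]))
a=onz('top',325.9,206.0,.058);b=onz('top',379.1,211.5,.058);print(a,b,np.linalg.norm((a-b)[:2]),(a+b)[:2]/2,np.arctan2(-(a-b)[0],(a-b)[1]))
print('knob',onz('top',327,212.8,.084))
E
```

```text
[ 0.5896 -0.1094  0.0572] 0.002
[ 0.5772 -0.2412  0.0572] 0.0035
[ 0.5705 -0.1098  0.0883] 0.0033
[ 0.5655 -0.1721  0.0259] 0.0015
0.1324634405102511 [ 0.58341898 -0.17529497] -0.09377276078595516
[ 0.59020135 -0.10853353  0.058     ] [ 0.5782758  -0.23968955  0.058     ] 0.13169707090445237 [ 0.58423858 -0.17411154] -0.0906770636311397
knob [ 0.57185362 -0.1089512   0.084     ]
```

```bash
cat >> h.py <<'E'
from scipy.spatial.transform import Rotation as Ro
C=np.array([.584,-.1743]);YAW=-.0905
def cw(x,y,z): # cell mm -> world
    c,s=np.cos(YAW),np.sin(YAW); return np.array([C[0]+(c*x-s*y)/1000,C[1]+(s*x+c*y)/1000,z/1000])
def wc(p):
    c,s=np.cos(YAW),np.sin(YAW); d=np.array(p[:2])-C; return np.array([c*d[0]+s*d[1],-s*d[0]+c*d[1]])*1000
def aim(p,ang=None):
    s=readout.observe();R=Ro.from_rotvec(s['tcp_rot']).as_matrix();d=R.T@(np.array(p)-s['tool_pos'])*100
    r=0
    if ang is not None: r=-((ang-np.arctan2(R[1,0],R[0,0])+np.pi)%(2*np.pi)-np.pi)
    print('x y z cm',np.round(d,2),'roll',round(r,3),'dist mm',round(np.linalg.norm(d)*10,1))
def st():
    s=readout.observe();R=Ro.from_rotvec(s['tcp_rot']).as_matrix()
    print('t',round(s['time'],2),'pos',np.round(s['tool_pos'],4),'cell',np.round(wc(s['tool_pos']),1),'xang',round(np.arctan2(R[1,0],R[0,0]),3),'tilt',np.round(R[2],3),'F',np.round(s['force'],1),'w',round(s['gripper_width'],3),'q7',round(s['q'][6],2))
E
python3 - <<'E'
from h import *
st(); print(cw(-58,54,44)); p=cw(-58,54,0)[:2]; a=-.7; t=[*(p+.038*np.array([np.cos(a),np.sin(a)])),.2]; print(t, wc(t)); aim(t,YAW+np.pi/2)
print('knob cell',wc([.5712,-.1093]))
E
```

```text
t 0.1 pos [0.2067 0.6158 0.2475] cell [-447.2  752.8] xang 1.247 tilt [-0.001  0.    -1.   ] F [1.1 0.2 0.1] w 1.0 q7 -0.06
[ 0.53111769 -0.11527915  0.044     ]
[np.float64(0.5601816900732735), np.float64(-0.13975942014587356), 0.2] [-26.84249473  32.24661255]
x y z cm [-60.38  57.55   4.85] roll -0.233 dist mm 835.5
knob cell [-18.6220916   63.57717912]
```

```bash
python3 -m handwheel '[{"x":-23,"y":22,"z":0,"roll":-0.1},{"x":-23,"y":22,"z":0,"roll":-0.233},{"x":-23,"y":22,"z":0,"roll":-0.233},{"x":-23,"y":22,"z":0,"roll":-0.233},{"x":-23,"y":22,"z":0,"roll":-0.233},{"x":-23,"y":22,"z":0,"roll":-0.233},{"x":-23,"y":22,"z":0,"roll":-0.233},{"x":-23,"y":22,"z":0,"roll":-0.233}]' -1 40
python3 - <<'E'
from h import *
st(); aim([.5602,-.1398,.2],YAW+np.pi/2)
E
```

```text
time: 0.77
tool_pos: [0.3438, 0.324, 0.2482]
tcp_rot: [2.323, 2.114, -0.001]
force: [0.5, -0.1, 0.2]
gripper_width: -0.003
t 0.77 pos [0.3438 0.324  0.2482] cell [-284.3  474.5] xang 1.476 tilt [-0.001 -0.    -1.   ] F [ 0.5 -0.1  0.2] w -0.003 q7 0.62
x y z cm [-44.13  25.91   4.85] roll -0.004 dist mm 514.1
```

```bash
python3 -m handwheel '[{"x":-28,"y":17},{"x":-28,"y":17},{"x":-28,"y":17},{"x":-28,"y":17},{"x":-28,"y":17},{"x":-28,"y":17},{"x":-28,"y":17},{"x":-28,"y":17}]'
python3 - <<'E'
from h import *
st(); aim([.5602,-.1398,.15],YAW+np.pi/2)
E
```

```text
t 0.77 pos [0.3438 0.324  0.2482] cell [-284.3  474.5] xang 1.476 tilt [-0.001 -0.    -1.   ] F [ 0.5 -0.1  0.2] w -0.003 q7 0.62
x y z cm [-44.13  25.91   9.85] roll -0.004 dist mm 521.1validation failed for argument at $[0]...
```

All keys are needed.

```bash
python3 -m handwheel '[{"x":-28,"y":17,"z":0,"roll":0},{"x":-28,"y":17,"z":0,"roll":0},{"x":-28,"y":17,"z":0,"roll":0},{"x":-28,"y":17,"z":0,"roll":0},{"x":-28,"y":17,"z":0,"roll":0},{"x":-28,"y":17,"z":0,"roll":0},{"x":-28,"y":17,"z":0,"roll":0},{"x":-28,"y":17,"z":0,"roll":0}]'
python3 - <<'E'
from h import *
st(); aim([.5602,-.1398,.15],YAW+np.pi/2)
E
```

```text
time: 1.43
tool_pos: [0.4866, 0.0309, 0.2484]
tcp_rot: [2.321, 2.117, 0.0]
force: [1.0, 0.3, -0.9]
gripper_width: 0.005
t 1.43 pos [0.4866 0.0309 0.2484] cell [-115.6  195.5] xang 1.479 tilt [ 0.  0. -1.] F [ 1.   0.3 -0.9] w 0.005 q7 1.32
x y z cm [-16.32   8.9    9.85] roll -0.002 dist mm 210.3
```

```bash
python3 -m handwheel '[{"x":-16.3,"y":8.9,"z":9.8,"roll":0},{"x":-16.3,"y":8.9,"z":9.8,"roll":0},{"x":-16.3,"y":8.9,"z":9.8,"roll":0},{"x":-16.3,"y":8.9,"z":9.8,"roll":0},{"x":-16.3,"y":8.9,"z":9.8,"roll":0},{"x":-16.3,"y":8.9,"z":9.8,"roll":0},{"x":-16.3,"y":8.9,"z":9.8,"roll":0},{"x":-16.3,"y":8.9,"z":9.8,"roll":0}]'
python3 - <<'E'
from h import *
st(); aim([.5602,-.1398,.079],YAW+np.pi/2); snap('top','t1');snap('scene','s1')
a=cv2.imread('pics/t1.png')[150:290,270:430];b=cv2.imread('pics/s1.png')[150:290,160:320]
cv2.imwrite('pics/c1.png',np.vstack([cv2.resize(np.hstack([a,b]),None,fx=2.5,fy=2.5)]))
print('tcp px',proj('top',readout.observe()['tool_pos']+[0,0,-.017]),proj('scene',readout.observe()['tool_pos']+[0,0,-.017]))
E
```

```text
time: 2.1
tool_pos: [0.5596, -0.1363, 0.15]
tcp_rot: [-2.32, -2.117, 0.001]
force: [0.0, 0.1, -0.1]
gripper_width: 0.003
t 2.1 pos [ 0.5596 -0.1363  0.15  ] cell [-27.7  35.6] xang 1.479 tilt [-0.    -0.001 -1.   ] F [ 0.   0.1 -0.1] w 0.003 q7 1.84
x y z cm [-0.34  0.1   7.1 ] roll -0.001 dist mm 71.1
tcp px [340.26497029 216.67801394] [238.99943079 227.81967431]
```

View pics/c1.png

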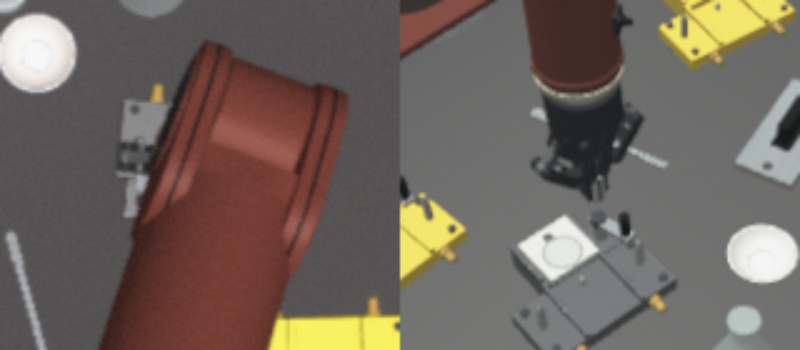

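```bash
python3 -m handwheel '[{"x":-0.3,"y":0.1,"z":3,"roll":0},{"x":-0.3,"y":0.1,"z":5,"roll":0},{"x":-0.3,"y":0.1,"z":6.5,"roll":0},{"x":-0.3,"y":0.1,"z":7.1,"roll":0},{"x":-0.3,"y":0.1,"z":7.1,"roll":0},{"x":-0.3,"y":0.1,"z":7.1,"roll":0}]'
python3 - <<'E'
from h import *
st();c=wc(readout.observe()['tool_pos'])
for a in [-.5,-.3,-.1,.1,.3,.5,.7,.9,1.0,1.1,1.2,1.3,1.4]:
    p=np.array([-58+38*np.cos(a),54+38*np.sin(a)])-c; print(a,'x',round(p[1]/10,2),'y',round(p[0]/10,2))
E
```

```text
time: 2.7
tool_pos: [0.5612, -0.1388, 0.0804]
tcp_rot: [2.318, 2.119, 0.002]
force: [-0.3, 0.2, 2.0]
gripper_width: 0.001
t 2.7 pos [ 0.5612 -0.1388  0.0804] cell [-25.9  33.3] xang 1.481 tilt [ 0.     0.001 -1.   ] F [-0.3  0.2  2. ] w 0.001 q7 1.9
-0.5 x 0.25 y 0.13
-0.3 x 0.95 y 0.42
-0.1 x 1.69 y 0.57
0.1 x 2.45 y 0.57
0.3 x 3.2 y 0.42
0.5 x 3.89 y 0.13
0.7 x 4.52 y -0.3
0.9 x 5.05 y -0.84
1.0 x 5.27 y -1.15
1.1 x 5.46 y -1.48
1.2 x 5.61 y -1.83
1.3 x 5.73 y -2.19
1.4 x 5.82 y -2.56
```

```bash
python3 -m handwheel '[{"x":0.25,"y":0.1,"z":0,"roll":0},{"x":0.95,"y":0.4,"z":0,"roll":0},{"x":1.7,"y":0.6,"z":0,"roll":0},{"x":2.45,"y":0.6,"z":0,"roll":0},{"x":3.2,"y":0.4,"z":0,"roll":0},{"x":3.9,"y":0.1,"z":0,"roll":0},{"x":4.5,"y":-0.3,"z":0,"roll":0},{"x":4.5,"y":-0.3,"z":0,"roll":0}]'
python3 - <<'E'
from h import *
st();c=wc(readout.observe()['tool_pos'])
for a in [.9,1.0,1.1,1.2,1.3,1.4]:
    p=np.array([-58+38*np.cos(a),54+38*np.sin(a)])-c; print(a,'x',round(p[1]/10,2),'y',round(p[0]/10,2))
snap('scene','s2');b=cv2.imread('pics/s2.png')[190:310,180:320]
cv2.imwrite('pics/c2.png',cv2.resize(b,None,fx=4,fy=4))
E
```

```text
time: 3.37
tool_pos: [0.5613, -0.0926, 0.0792]
tcp_rot: [-2.318, -2.12, -0.0]
force: [0.5, 0.0, -0.4]
gripper_width: 0.001
t 3.37 pos [ 0.5613 -0.0926  0.0792] cell [-30.   79.3] xang 1.482 tilt [ 0.001 -0.    -1.   ] F [ 0.5  0.  -0.4] w 0.001 q7 1.81
0.9 x 0.45 y -0.43
1.0 x 0.67 y -0.74
1.1 x 0.86 y -1.07
1.2 x 1.01 y -1.42
1.3 x 1.13 y -1.78
1.4 x 1.22 y -2.15
```

View pics/c2.png

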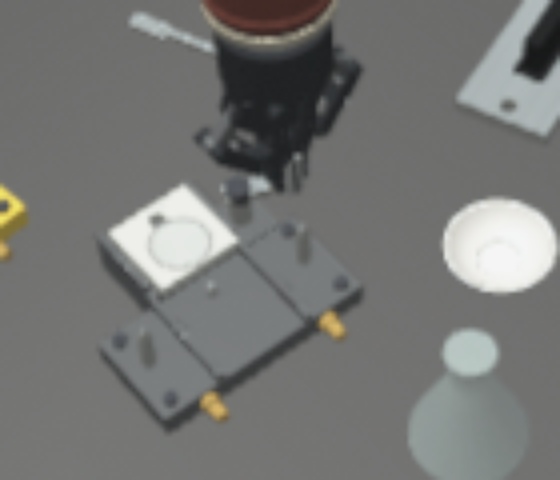

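The arm is swinging out over the +y side (arm tip near crop (270,185)). I'll continue along the arc.

```bash
python3 -m handwheel '[{"x":0.45,"y":-0.4,"z":0,"roll":0},{"x":0.7,"y":-0.75,"z":0,"roll":0},{"x":0.9,"y":-1.1,"z":0,"roll":0},{"x":1.0,"y":-1.4,"z":0,"roll":0},{"x":1.1,"y":-1.8,"z":0,"roll":0},{"x":1.2,"y":-2.1,"z":0,"roll":0},{"x":1.2,"y":-2.3,"z":0,"roll":0},{"x":1.2,"y":-2.3,"z":0,"roll":0}]'
python3 - <<'E'
from h import *
st()
snap('scene','s3');b=cv2.imread('pics/s3.png')[190:310,180:320]
cv2.imwrite('pics/c3.png',cv2.resize(b,None,fx=4,fy=4))
E
```

```text
time: 4.08
tool_pos: [0.5395, -0.0802, 0.0794]
tcp_rot: [-2.32, -2.118, -0.0]
force: [0.4, -0.4, -0.2]
gripper_width: -0.001
t 4.08 pos [ 0.5395 -0.0802  0.0794] cell [-52.8  89.7] xang 1.48 tilt [ 0. -0. -1.] F [ 0.4 -0.4 -0.2] w -0.001 q7 1.77
```

View pics/c3.png

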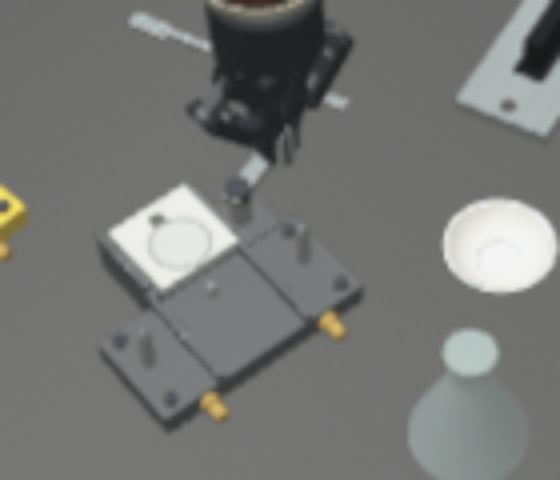

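```bash
python3 -m handwheel '[{"x":0,"y":0.3,"z":-3,"roll":0},{"x":0,"y":0.3,"z":-6,"roll":0},{"x":0,"y":0.3,"z":-7,"roll":0},{"x":-4,"y":-1,"z":-7,"roll":0},{"x":-8,"y":-4,"z":-7,"roll":0},{"x":-9,"y":-6.7,"z":-7,"roll":0},{"x":-9,"y":-6.7,"z":-7,"roll":0},{"x":-9,"y":-6.7,"z":-7,"roll":0}]'
python3 - <<'E'
from h import *
st()
snap('scene','s4');b=cv2.imread('pics/s4.png')[190:310,180:320]
snap('top','t4');a=cv2.imread('pics/t4.png')[170:290,270:410]
cv2.imwrite('pics/c4.png',np.hstack([cv2.resize(b,None,fx=2.85,fy=2.85),cv2.resize(a,None,fx=2.85,fy=2.85)]))
piv=cw(-58,54,52)
print('pivot px',proj('scene',piv))
for a in(1.5,1.7,1.9,2.1):
    print(a,proj('scene',cw(-58+38*np.cos(a),54+38*np.sin(a),84)),proj('scene',cw(-58+46*np.cos(a),54+46*np.sin(a),52)))
E
```

```text
time: 4.8
tool_pos: [0.4635, -0.1649, 0.1493]
tcp_rot: [-2.322, -2.114, -0.002]
force: [0.5, -0.1, 1.0]
gripper_width: -0.001
t 4.8 pos [ 0.4635 -0.1649  0.1493] cell [-120.8   -1.5] xang 1.477 tilt [ 0.002  0.    -1.   ] F [ 0.5 -0.1  1. ] w -0.001 q7 1.82
pivot px [239.6159296  236.61529647]
1.5 [250.21926778 223.11535217] [253.26411449 228.98418188]
1.7 [248.49504533 221.56104395] [251.20953485 227.12192377]
1.9 [246.39514722 220.32486096] [248.71327977 225.64206627]
2.1 [244.00189368 219.45175435] [245.87286255 224.59744972]
```

View pics/c4.png

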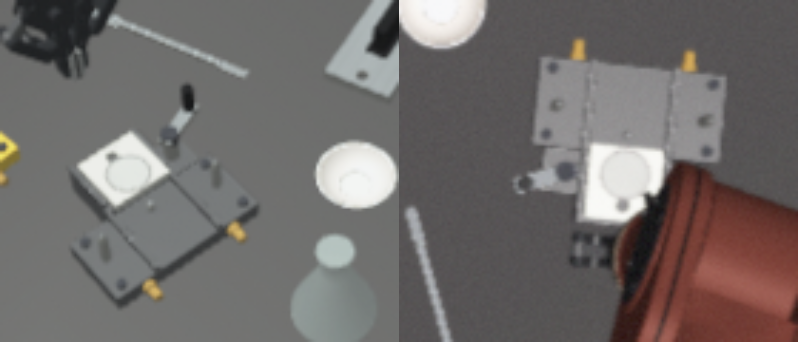

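```bash
python3 -m handwheel '[{"x":0.15,"y":0,"z":4,"roll":0},{"x":0.15,"y":0,"z":7,"roll":0},{"x":0.15,"y":0,"z":9,"roll":0},{"x":0.15,"y":0,"z":10,"roll":0},{"x":0.15,"y":0,"z":10,"roll":0},{"x":0.15,"y":0,"z":10,"roll":0}]'
python3 - <<'E'
from h import *
st(); p=readout.observe()['tool_pos']
W=np.array([0.52220225,-0.16745128]);print(wc(W)); aim(cw(-75,0,49),YAW+np.pi/2)
E
```

```text
time: 5.4
tool_pos: [0.4657, -0.1625, 0.0496]
tcp_rot: [2.319, 2.119, -0.002]
force: [-0.4, 0.5, 1.0]
gripper_width: -0.001
t 5.4 pos [ 0.4657 -0.1625  0.0496] cell [-118.8    1.1] xang 1.481 tilt [-0.001 -0.001 -1.   ] F [-0.4  0.5  1. ] w -0.001 q7 1.95
[-62.16381661   1.23562754]
x y z cm [-0.11  4.38  0.05] roll 0.0 dist mm 43.9
```

```bash
python3 -m handwheel '[{"x":0,"y":0.9,"z":0.05,"roll":0},{"x":0,"y":1.4,"z":0.05,"roll":0},{"x":0,"y":1.9,"z":0.05,"roll":0},{"x":0,"y":2.4,"z":0.05,"roll":0},{"x":0,"y":2.9,"z":0.05,"roll":0},{"x":0,"y":3.4,"z":0.05,"roll":0},{"x":0,"y":3.9,"z":0.05,"roll":0},{"x":0,"y":4.4,"z":0.05,"roll":0}]'
python3 - <<'E'
from h import *
st()
snap('scene','s5');b=cv2.imread('pics/s5.png')[190:310,170:310]
cv2.imwrite('pics/c5.png',cv2.resize(b,None,fx=4,fy=4))
E
```

```text
time: 6.07
tool_pos: [0.5095, -0.1666, 0.0488]
tcp_rot: [-2.32, -2.118, 0.0]
force: [0.1, 0.2, 1.3]
gripper_width: 0.002
t 6.07 pos [ 0.5095 -0.1666  0.0488] cell [-74.9   0.9] xang 1.48 tilt [-0. -0. -1.] F [0.1 0.2 1.3] w 0.002 q7 1.98
```

View pics/c5.png

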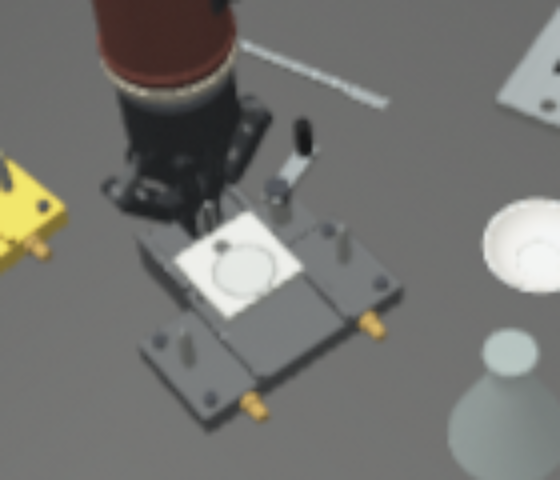

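The plate has slid about 30 mm, straight and still flat. I'll keep pushing.

```bash
python3 -m handwheel '[{"x":-0.1,"y":0.4,"z":0,"roll":0},{"x":-0.1,"y":0.8,"z":0,"roll":0},{"x":-0.1,"y":1.2,"z":0,"roll":0},{"x":-0.1,"y":1.6,"z":0,"roll":0},{"x":-0.1,"y":2.0,"z":0,"roll":0},{"x":-0.1,"y":2.3,"z":0,"roll":0},{"x":-0.1,"y":2.6,"z":0,"roll":0},{"x":-0.1,"y":2.8,"z":0,"roll":0}]'
python3 - <<'E'
from h import *
st()
snap('scene','s6');b=cv2.imread('pics/s6.png')[190:310,170:310]
cv2.imwrite('pics/c6.png',cv2.resize(b,None,fx=4,fy=4))
E
```

```text
time: 6.78
tool_pos: [0.5373, -0.1701, 0.0489]
tcp_rot: [2.32, 2.118, 0.0]
force: [-0.7, 0.0, 0.6]
gripper_width: -0.0
t 6.78 pos [ 0.5373 -0.1701  0.0489] cell [-46.9  -0.1] xang 1.48 tilt [-0.  0. -1.] F [-0.7  0.   0.6] w -0.0 q7 1.99
```

View pics/c6.png

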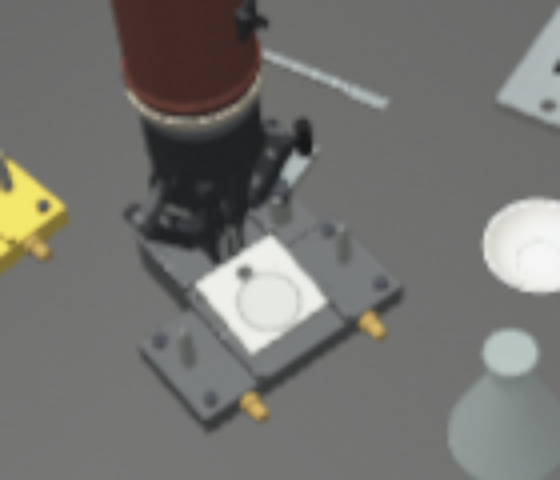

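```bash
python3 -m handwheel '[{"x":0,"y":0.1,"z":0,"roll":0},{"x":0,"y":0.2,"z":0,"roll":0},{"x":0,"y":0.3,"z":0,"roll":0},{"x":0,"y":0.4,"z":0,"roll":0},{"x":0,"y":0.4,"z":0,"roll":0}]'
python3 - <<'E'
from h import *
st()
snap('scene','s7');b=cv2.imread('pics/s7.png')[190:310,170:310]
cv2.imwrite('pics/c7.png',cv2.resize(b,None,fx=4,fy=4))
E
```

```text
time: 7.25
tool_pos: [0.5411, -0.1704, 0.0489]
tcp_rot: [2.32, 2.118, 0.0]
force: [-0.0, 0.8, 0.4]
gripper_width: 0.001
t 7.25 pos [ 0.5411 -0.1704  0.0489] cell [-43.  -0.] xang 1.48 tilt [-0.  0. -1.] F [-0.   0.8  0.4] w 0.001 q7 2.0
```

View pics/c7.png

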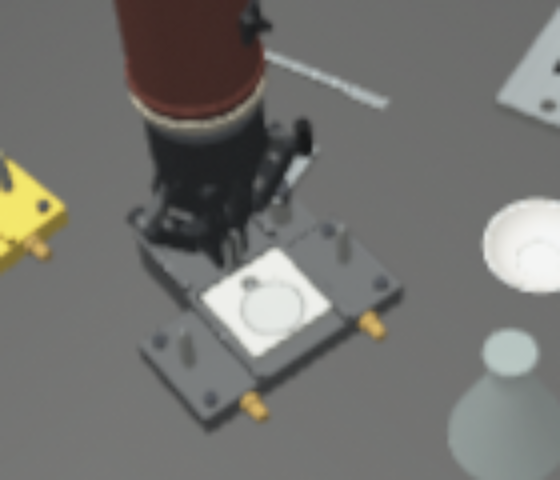

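```bash
cat >> h.py <<'E'
def filt(tag):
    f=np.load(tag+'_scene.npz');im,d=f['im'],f['d']
    m=(im.min(2)>170).astype('uint8');m[:225]=0;m[300:]=0;m[:,:200]=0;m[:,270:]=0
    cs,_=cv2.findContours(m,cv2.RETR_EXTERNAL,cv2.CHAIN_APPROX_NONE);c=max(cs,key=cv2.contourArea)
    mm=np.zeros_like(m);cv2.drawContours(mm,[c],-1,1,-1);mm=cv2.erode(mm,np.ones((3,3)))
    P=cloud('scene',d)[(mm>0)&(d>0)]
    A=np.c_[[wc(p) for p in P],P[:,2]*1000]
    k,_,_,_=np.linalg.lstsq(np.c_[A[:,:2],np.ones(len(A))],A[:,2],rcond=None)
    print('n',len(P),'plane slope x,y',np.round(k,3),'z med',np.median(A[:,2]),'slope x over 64mm',k[0]*64)
    ap=cv2.approxPolyDP(c,4,True)[:,0]; print('corners',ap.tolist())
    return ap
E
python3 - <<'E'
from h import *
for t in ('s0','s5','s6','s7'):
    import os
    tt='scene0' if t=='s0' else t
    print(t);filt(tt)
for nm,x0,zt in(('start',-62,39),('seat',0,30),('-4 unseated flat',-4,39)): print(nm,[np.round(proj('scene',cw(x0+dx,dy,zt)),1).tolist() for dx,dy in((-32,32),(32,32),(32,-32),(-32,-32))])
E
```

```text
s0
n 340 plane slope x,y [ 4.0000e-02 -4.0000e-03  4.1056e+01] z med 38.56757699739645 slope x over 64mm 2.581101995415192
corners [[225, 236], [207, 248], [219, 261], [238, 250]]
s5
n 353 plane slope x,y [ 4.3000e-02 -3.0000e-03  4.0041e+01] z med 38.63189332175794 slope x over 64mm 2.762176038031846
corners [[232, 243], [214, 254], [226, 268], [245, 256]]
s6
n 408 plane slope x,y [-1.400e-01 -2.000e-02  3.424e+01] z med 35.09202571750532 slope x over 64mm -8.946846541754274
corners [[238, 249], [219, 260], [232, 277], [251, 265]]
s7
n 362 plane slope x,y [ 2.400e-02 -1.000e-02  2.958e+01] z med 29.534721504502606 slope x over 64mm 1.5220720048822036
corners [[239, 252], [221, 263], [233, 278], [252, 266]]
start [[226.2, 235.8], [239.7, 249.6], [220.8, 262.0], [207.5, 247.6]]
seat [[239.5, 251.1], [253.6, 265.6], [234.7, 278.5], [220.8, 263.4]]
-4 unseated flat [[238.4, 248.3], [252.5, 262.7], [233.5, 275.7], [219.5, 260.6]]
```

Measured: plate top at z 29.5, slope about zero, corners within 1.5 px of the seated prediction. The filter is seated. Now I'll lift away and go to the handle.

```bash
python3 -m handwheel '[{"x":0,"y":-0.1,"z":-3,"roll":0},{"x":0,"y":-0.1,"z":-7,"roll":0},{"x":0,"y":-0.1,"z":-11,"roll":0},{"x":2,"y":0,"z":-14,"roll":0.1},{"x":6,"y":0,"z":-14,"roll":0.22},{"x":10,"y":0,"z":-14,"roll":0.34},{"x":14,"y":0,"z":-14,"roll":0.46},{"x":18,"y":0,"z":-14,"roll":0.58}]' 1 60
python3 - <<'E'
from h import *
st(); aim([.574,.163,.15],.279)
snap('scene','s8');b=cv2.imread('pics/s8.png')[190:310,180:320]
cv2.imwrite('pics/c8.png',cv2.resize(b,None,fx=4,fy=4));filt('s8')
E
```

```text
time: 7.97
tool_pos: [0.5563, 0.0009, 0.1893]
tcp_rot: [-2.813, -1.397, -0.002]
force: [0.4, 0.2, 0.2]
gripper_width: 1.0
t 7.97 pos [0.5563 0.0009 0.1893] cell [-43.4 172. ] xang 0.922 tilt [ 0.001  0.    -1.   ] F [0.4 0.2 0.2] w 1.0 q7 1.0
x y z cm [13.98 -8.39  3.95] roll 0.643 dist mm 167.8
n 359 plane slope x,y [ 1.9000e-02 -1.6000e-02  2.9639e+01] z med 29.672848288330187 slope x over 64mm 1.1995393992848693
corners [[239, 252], [221, 263], [233, 278], [252, 266]]
```

View pics/c8.png

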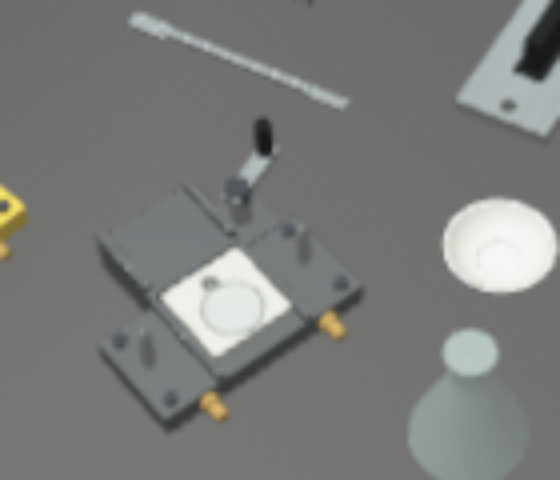

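The filter lies flat in the nest and the clamp is swung out. Next, over the handle.

```bash
python3 -m handwheel '[{"x":3,"y":-2,"z":0,"roll":0.12},{"x":6,"y":-4,"z":1,"roll":0.24},{"x":9,"y":-6,"z":2,"roll":0.36},{"x":12,"y":-8,"z":3,"roll":0.48},{"x":14,"y":-8.4,"z":4,"roll":0.6},{"x":14,"y":-8.4,"z":4,"roll":0.643},{"x":14,"y":-8.4,"z":4,"roll":0.643},{"x":14,"y":-8.4,"z":4,"roll":0.643}]'
python3 - <<'E'
from h import *
st(); aim([.574,.163,.038],.279)
snap('scene','s9');snap('top','t9');b=cv2.imread('pics/s9.png')[130:250,250:390]
cv2.imwrite('pics/c9.png',cv2.resize(b,None,fx=4,fy=4))
R=Ro.from_euler('z',.279).as_matrix()
for p in [(0,66,12),(0,-66,12),(8,30,49),(8,-30,49),(-8,30,49),(-8,-30,49)]: print(p,(proj('scene',R@(np.array(p)/1000)+[.574,.163,0])-[250,130]+.5)*4)
E
```

```text
time: 8.68
tool_pos: [0.5731, 0.1611, 0.1488]
tcp_rot: [3.108, 0.45, -0.0]
force: [0.3, -0.9, 0.6]
gripper_width: 1.002
t 8.68 pos [0.5731 0.1611 0.1488] cell [-41.2 333. ] xang 0.287 tilt [-0.     0.001 -1.   ] F [ 0.3 -0.9  0.6] w 1.002 q7 0.19
x y z cm [ 0.15 -0.17 11.08] roll 0.008 dist mm 110.8
(0, 66, 12) [306.81198433 231.92201   ]
(0, -66, 12) [231.45254954 344.05497733]
(8, 30, 49) [298.8483321  232.13226479]
(8, -30, 49) [264.16464171 283.46747939]
(-8, 30, 49) [279.98938637 225.00445806]
(-8, -30, 49) [244.9855577  275.99373826]
```

View pics/c9.png

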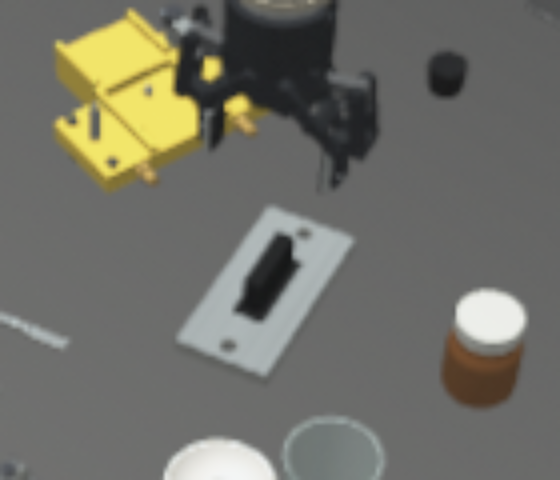

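```bash
python3 -m handwheel '[{"x":0.15,"y":-0.15,"z":3,"roll":0},{"x":0.15,"y":-0.15,"z":6,"roll":0},{"x":0.15,"y":-0.15,"z":8.5,"roll":0},{"x":0.15,"y":-0.15,"z":10,"roll":0},{"x":0.15,"y":-0.15,"z":11,"roll":0},{"x":0.15,"y":-0.15,"z":11,"roll":0},{"x":0.15,"y":-0.15,"z":11,"roll":0}]'
python3 - <<'E'
from h import *
st(); aim([.574,.163,.038],.279)
E
```

```text
time: 9.37
tool_pos: [0.5745, 0.1631, 0.0395]
tcp_rot: [3.11, 0.446, 0.001]
force: [-0.2, -0.8, 0.0]
gripper_width: 1.003
t 9.37 pos [0.5745 0.1631 0.0395] cell [-40.  335.1] xang 0.285 tilt [ 0.  0. -1.] F [-0.2 -0.8  0. ] w 1.003 q7 0.27
x y z cm [-0.05 -0.01  0.15] roll 0.006 dist mm 1.6
```

```bash
python3 -m handwheel '[{"x":0,"y":0,"z":0.1,"roll":0},{"x":0,"y":0,"z":0.1,"roll":0},{"x":0,"y":0,"z":0.1,"roll":0},{"x":0,"y":0,"z":0.1,"roll":0},{"x":0,"y":0,"z":0.1,"roll":0},{"x":0,"y":0,"z":0.1,"roll":0},{"x":0,"y":0,"z":0.1,"roll":0},{"x":0,"y":0,"z":0.1,"roll":0}]' -1 80
python3 -m handwheel '[{"x":0,"y":0,"z":0,"roll":0},{"x":0,"y":0,"z":0,"roll":0},{"x":0,"y":0,"z":0,"roll":0},{"x":0,"y":0,"z":-0.5,"roll":0},{"x":0,"y":0,"z":-1.5,"roll":0},{"x":0,"y":0,"z":-3,"roll":0},{"x":0,"y":0,"z":-5,"roll":0},{"x":0,"y":0,"z":-5,"roll":0}]'
python3 - <<'E'
from h import *
st()
snap('scene','s10');b=cv2.imread('pics/s10.png')[130:250,250:390]
cv2.imwrite('pics/c10.png',cv2.resize(b,None,fx=4,fy=4))
E
```

```text
time: 10.03
tool_pos: [0.5745, 0.1639, 0.0385]
tcp_rot: [-3.109, -0.447, -0.001]
force: [-2.2, -0.0, 6.3]
gripper_width: 0.172
time: 10.7
tool_pos: [0.5757, 0.1638, 0.0912]
tcp_rot: [-3.109, -0.446, -0.006]
force: [1.4, -0.1, -5.0]
gripper_width: 0.171
t 10.7 pos [0.5757 0.1638 0.0912] cell [-38.8 336. ] xang 0.285 tilt [ 0.004 -0.    -1.   ] F [ 1.4 -0.1 -5. ] w 0.171 q7 0.23
```

View pics/c10.png

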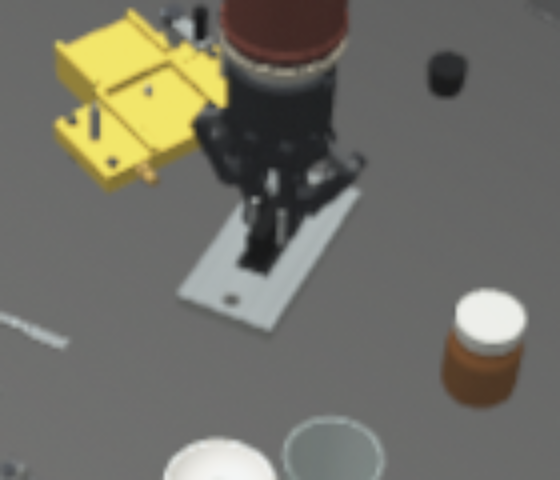

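```bash
python3 - <<'E'
from h import *
aim([*C,.15],YAW)
for n,p in(('beaker',(270,141)),('dish',(284,171)),('flask',(330,141))): print(n,onz('top',*p,.05))
E
```

```text
x y z cm [-8.64 32.7  -6.1 ] roll 0.376 dist mm 343.7
beaker [0.75211863 0.03173001 0.05      ]
dish [ 0.67695241 -0.00422306  0.05      ]
flask [ 0.75402041 -0.11840742  0.05      ]
```

```bash
python3 -m handwheel '[{"x":0,"y":0.5,"z":-2,"roll":0},{"x":-0.5,"y":2,"z":-4,"roll":0.03},{"x":-1.2,"y":4.5,"z":-6,"roll":0.08},{"x":-2,"y":7.5,"z":-6,"roll":0.14},{"x":-2.8,"y":10.5,"z":-6,"roll":0.2},{"x":-3.6,"y":13.5,"z":-6,"roll":0.26},{"x":-4.4,"y":16.5,"z":-6,"roll":0.32},{"x":-5,"y":19,"z":-6,"roll":0.37}]'
python3 - <<'E'
from h import *
st();aim([*C,.15],YAW)
E
```

```text
time: 11.42
tool_pos: [0.5784, -0.035, 0.1467]
tcp_rot: [3.138, -0.14, -0.002]
force: [0.6, -0.6, -6.1]
gripper_width: 0.173
t 11.42 pos [ 0.5784 -0.035   0.1467] cell [-18.2 138.2] xang -0.089 tilt [-0.001  0.001 -1.   ] F [ 0.6 -0.6 -6.1] w 0.173 q7 0.19
x y z cm [ 1.79 13.82 -0.32] roll 0.002 dist mm 139.4
```

```bash
python3 -m handwheel '[{"x":0.4,"y":3,"z":-0.2,"roll":0},{"x":0.8,"y":6,"z":-0.3,"roll":0},{"x":1.2,"y":9,"z":-0.3,"roll":0},{"x":1.5,"y":11.5,"z":-0.3,"roll":0},{"x":1.7,"y":13,"z":-0.3,"roll":0},{"x":1.8,"y":13.8,"z":-0.3,"roll":0},{"x":1.8,"y":13.8,"z":-0.3,"roll":0},{"x":1.8,"y":13.8,"z":-0.3,"roll":0}]'
python3 - <<'E'
from h import *
st();aim([*C,.11],YAW)
snap('scene','s11');snap('top','t11');b=cv2.imread('pics/s11.png')[200:310,180:320]
cv2.imwrite('pics/c11.png',cv2.resize(b,None,fx=5,fy=5))
b=cv2.imread('pics/t11.png')[160:260,290:410]
cv2.imwrite('pics/c11t.png',cv2.resize(b,None,fx=5,fy=5))
E
```

```text
time: 12.08
tool_pos: [0.5855, -0.1708, 0.15]
tcp_rot: [-3.138, 0.133, 0.002]
force: [0.8, 0.7, -5.5]
gripper_width: 0.172
t 12.08 pos [ 0.5855 -0.1708  0.15  ] cell [1.2 3.6] xang -0.085 tilt [-0.001 -0.001 -1.   ] F [ 0.8  0.7 -5.5] w 0.172 q7 0.45
x y z cm [-0.12  0.36  4.  ] roll 0.006 dist mm 40.2
```

View pics/c11.png

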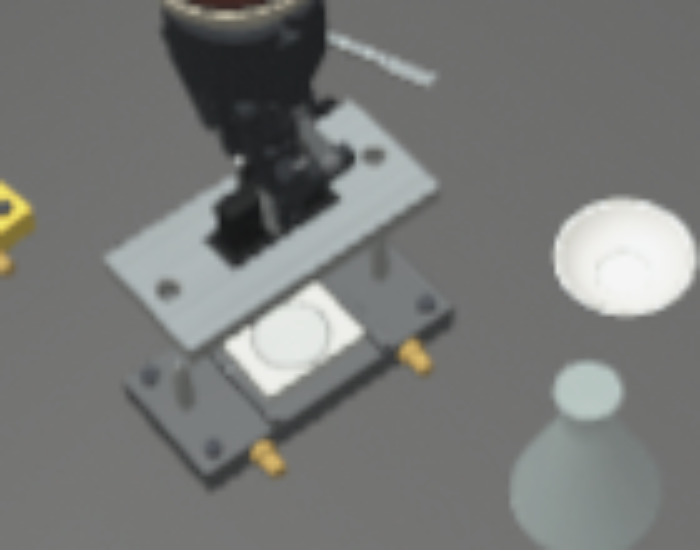

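View pics/c11t.png

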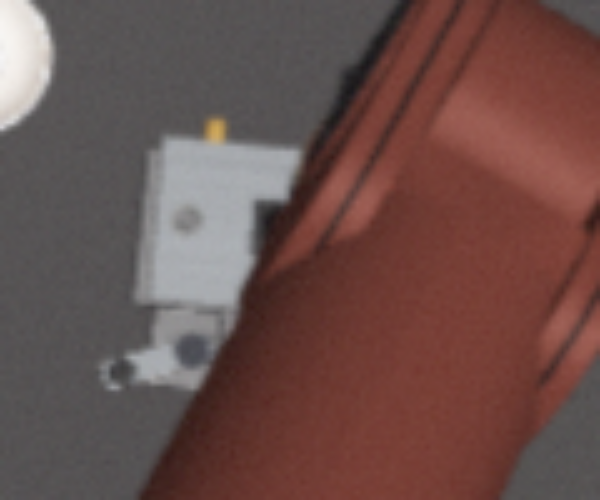

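```bash
cat > holes.py <<'E'
from h import *
import sys
def holes(pa,pb,s,x0,y0):
    z=readout.observe()['tool_pos'][2]-.0385+.012
    f=lambda p:onz('scene',x0+(p[0]+.5)/s-.5,y0+(p[1]+.5)/s-.5,z)
    A,B=f(pa),f(pb); pA=onz('scene',255,246,.058);pB=onz('scene',214.9,272.2,.058)
    print('hole span',np.linalg.norm(A-B),'pin span',np.linalg.norm(pA-pB))
    m=(A+B)/2;mp=(pA+pB)/2;print('mid hole',wc(m),'mid pin(scene)',wc(mp),'true 0 0')
    print('hole - pin, cell mm',wc(m)-wc(mp),'yaw diff',np.arctan2(-(A-B)[0],(A-B)[1])-np.arctan2(-(pA-pB)[0],(pA-pB)[1]))
    print('tcp cell',wc(readout.observe()['tool_pos']),'so hole mid - tcp (bias corrected)',wc(m)-wc(mp)-wc(readout.observe()['tool_pos']))
E
python3 - <<'E'
from holes import *
holes((373,155),(167,289),5,180,200)
# dark-blob centroids for holes
im=cv2.imread('pics/s11.png')
g=cv2.cvtColor(im,cv2.COLOR_BGR2GRAY).astype(float)
for (u,v) in((254.3,230.7),(213,257.5)):
    u,v=int(round(u)),int(round(v));w=g[v-4:v+5,u-4:u+5];wt=np.clip(np.median(w)-10-w,0,None);yy,xx=np.mgrid[v-4:v+5,u-4:u+5];print((wt*xx).sum()/wt.sum(),(wt*yy).sum()/wt.sum())
E
```

```text
hole span 0.13235120379693466 pin span 0.1329651007207256
mid hole [-0.39144335 -0.05580241] mid pin(scene) [-0.85187358 -2.41648846] true 0 0
hole - pin, cell mm [0.46043023 2.36068605] yaw diff 0.011258482645145562
tcp cell [1.58302894 4.84140411] so hole mid - tcp (bias corrected) [-1.12259872 -2.48071806]
253.010603588907 230.75856443719414
212.54046511627908 257.9953488372093
```

```bash
python3 -m handwheel '[{"x":0,"y":0,"z":0,"roll":0},{"x":0,"y":0,"z":0,"roll":0},{"x":0,"y":0,"z":0,"roll":0}]'; python3 - <<'E'
from holes import *
st()
for i in range(3): snap('scene','s12'); st()
b=cv2.imread('pics/s12.png')[205:285,190:290]
cv2.imwrite('pics/c12.png',cv2.resize(b,None,fx=7,fy=7,interpolation=cv2.INTER_CUBIC))
E
```

```text
time: 12.43
tool_pos: [0.586, -0.1708, 0.1508]
tcp_rot: [-3.139, 0.131, 0.0]
force: [-1.0, 0.1, -5.2]
gripper_width: 0.173
t 12.43 pos [ 0.586  -0.1708  0.1508] cell [1.7 3.7] xang -0.083 tilt [-0. -0. -1.] F [-1.   0.1 -5.2] w 0.173 q7 0.45
t 12.48 pos [ 0.586  -0.171   0.1509] cell [1.7 3.4] xang -0.084 tilt [ 0. -0. -1.] F [ 0.4 -0.6 -5.2] w 0.171 q7 0.45
t 12.53 pos [ 0.5859 -0.1712  0.1509] cell [1.6 3.3] xang -0.084 tilt [ 0. -0. -1.] F [ 0.1  0.2 -6.2] w 0.171 q7 0.45
t 12.58 pos [ 0.5859 -0.1714  0.1509] cell [1.6 3. ] xang -0.084 tilt [ 0. -0. -1.] F [ 0.4 -0.6 -6.2] w 0.17 q7 0.45
```

View pics/c12.png

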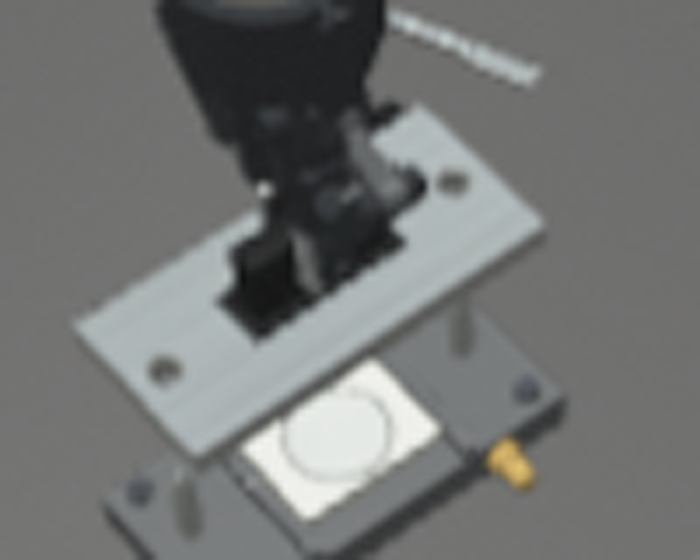

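```bash
python3 - <<'E'
from holes import *
st();holes((455,183),(165,370),7,190,205); aim([*C,.11],YAW)
E
```

```text
t 12.58 pos [ 0.5859 -0.1714  0.1509] cell [1.6 3. ] xang -0.084 tilt [ 0. -0. -1.] F [ 0.4 -0.6 -6.2] w 0.17 q7 0.45
hole span 0.13255094560107206 pin span 0.1329651007207256
mid hole [0.64945533 0.07078112] mid pin(scene) [-0.85187358 -2.41648846] true 0 0
hole - pin, cell mm [1.5013289  2.48726958] yaw diff 0.0064607378413329
tcp cell [1.59358865 3.04368838] so hole mid - tcp (bias corrected) [-0.09225975 -0.5564188 ]
x y z cm [-0.16  0.3   4.09] roll 0.006 dist mm 41.0
```

```bash
python3 -m handwheel '[{"x":-0.1,"y":0.1,"z":1,"roll":0.006},{"x":-0.15,"y":0.25,"z":2,"roll":0.006},{"x":-0.15,"y":0.25,"z":3,"roll":0.006},{"x":-0.15,"y":0.25,"z":4,"roll":0.006},{"x":-0.15,"y":0.25,"z":4.5,"roll":0.006},{"x":-0.15,"y":0.25,"z":4.5,"roll":0.006},{"x":-0.15,"y":0.25,"z":4.5,"roll":0.006},{"x":-0.15,"y":0.25,"z":4.5,"roll":0.006}]'
python3 - <<'E'
from holes import *
st();snap('scene','s13'); st()
b=cv2.imread('pics/s13.png')[215:295,190:290]
cv2.imwrite('pics/c13.png',cv2.resize(b,None,fx=7,fy=7,interpolation=cv2.INTER_CUBIC))
E
```

```text
time: 13.25
tool_pos: [0.5844, -0.1743, 0.1062]
tcp_rot: [3.138, -0.143, 0.001]
force: [-0.4, -0.1, -5.4]
gripper_width: 0.171
t 13.25 pos [ 0.5844 -0.1743  0.1062] cell [0.4 0. ] xang -0.091 tilt [ 0.001  0.    -1.   ] F [-0.4 -0.1 -5.4] w 0.171 q7 0.48
t 13.3 pos [ 0.5845 -0.1743  0.1063] cell [0.5 0. ] xang -0.091 tilt [ 0.001  0.    -1.   ] F [-0.7 -0.  -4.9] w 0.17 q7 0.48
```

View pics/c13.png

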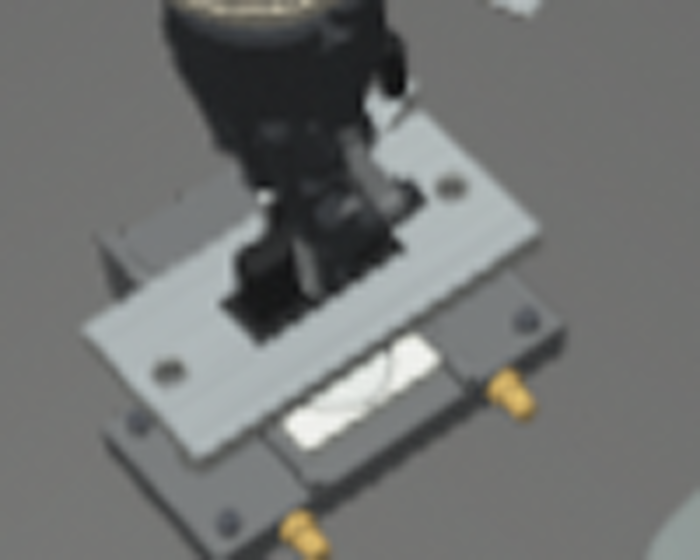

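```bash
python3 - <<'E'
from holes import *
holes((452,187),(169,372),7,190,215)
E
```

```text
hole span 0.13262312179671298 pin span 0.1329651007207256
mid hole [-0.95275268 -3.36815982] mid pin(scene) [-0.85187358 -2.41648846] true 0 0
hole - pin, cell mm [-0.1008791  -0.95167136] yaw diff 0.004704091129449459
tcp cell [0.48022851 0.04262005] so hole mid - tcp (bias corrected) [-0.58110761 -0.99429141]
```

```bash
python3 -m handwheel '[{"x":0,"y":-0.06,"z":0.3,"roll":0},{"x":0,"y":-0.06,"z":0.6,"roll":0},{"x":0,"y":-0.06,"z":0.9,"roll":0},{"x":0,"y":-0.06,"z":1.2,"roll":0},{"x":0,"y":-0.06,"z":1.5,"roll":0},{"x":0,"y":-0.06,"z":1.8,"roll":0},{"x":0,"y":-0.06,"z":2.0,"roll":0},{"x":0,"y":-0.06,"z":2.0,"roll":0}]'
python3 - <<'E'
from holes import *
st();snap('scene','s14'); st()
b=cv2.imread('pics/s14.png')[215:295,190:290]
cv2.imwrite('pics/c14.png',cv2.resize(b,None,fx=7,fy=7,interpolation=cv2.INTER_CUBIC))
E
```

```text
time: 13.97
tool_pos: [0.5839, -0.1734, 0.0853]
tcp_rot: [3.138, -0.142, -0.001]
force: [-0.4, 0.4, -5.9]
gripper_width: 0.17
t 13.97 pos [ 0.5839 -0.1734  0.0853] cell [-0.2  0.9] xang -0.091 tilt [-0.001  0.    -1.   ] F [-0.4  0.4 -5.9] w 0.17 q7 0.49
t 14.02 pos [ 0.584  -0.1735  0.0856] cell [-0.   0.8] xang -0.091 tilt [-0.  0. -1.] F [-0.3 -0.5 -5.9] w 0.165 q7 0.49
```

View pics/c14.png

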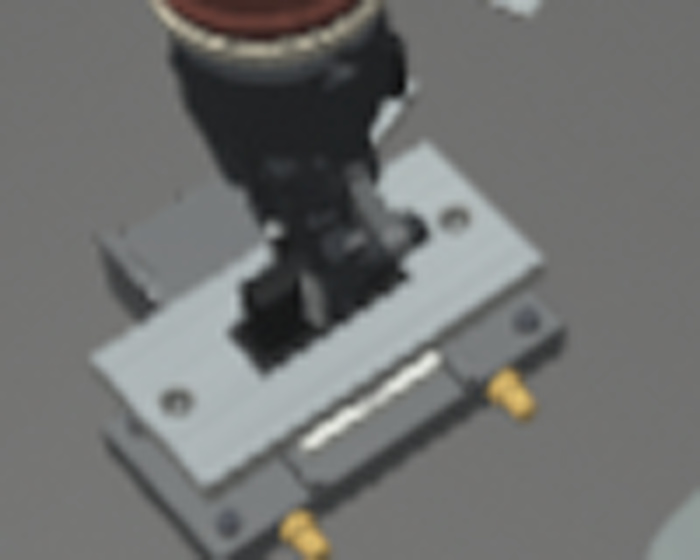

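Both pin tips show inside the holes (455,220) and (176,403), and there's no contact force. I'll lower it slowly.

```bash
python3 -m handwheel '[{"x":0,"y":0,"z":0.2,"roll":0},{"x":0,"y":0,"z":0.4,"roll":0},{"x":0,"y":0,"z":0.6,"roll":0},{"x":0,"y":0,"z":0.8,"roll":0},{"x":0,"y":0,"z":1.0,"roll":0},{"x":0,"y":0,"z":1.2,"roll":0},{"x":0,"y":0,"z":1.4,"roll":0},{"x":0,"y":0,"z":1.4,"roll":0}]'
python3 - <<'E'
from holes import *
st();snap('scene','s15'); st()
b=cv2.imread('pics/s15.png')[215:295,190:290]
cv2.imwrite('pics/c15.png',cv2.resize(b,None,fx=7,fy=7,interpolation=cv2.INTER_CUBIC))
E
```

```text
time: 14.68
tool_pos: [0.584, -0.1734, 0.0714]
tcp_rot: [3.138, -0.142, -0.001]
force: [0.4, 0.5, -6.3]
gripper_width: 0.17
t 14.68 pos [ 0.584  -0.1734  0.0714] cell [-0.1  0.9] xang -0.091 tilt [-0.001  0.    -1.   ] F [ 0.4  0.5 -6.3] w 0.17 q7 0.5
t 14.73 pos [ 0.584  -0.1735  0.0716] cell [-0.   0.8] xang -0.091 tilt [-0.  0. -1.] F [ 0.2 -0.  -5.7] w 0.169 q7 0.5
```

View pics/c15.png

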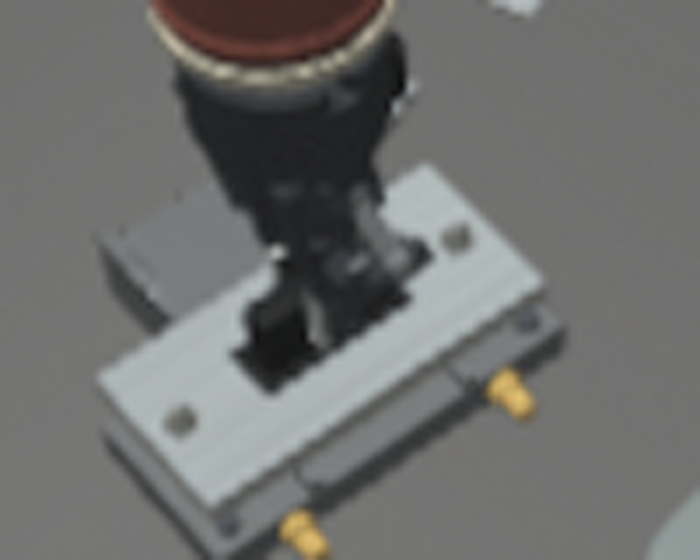

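```bash
python3 -m handwheel '[{"x":0,"y":0,"z":0.05,"roll":0},{"x":0,"y":0,"z":0.1,"roll":0},{"x":0,"y":0,"z":0.15,"roll":0},{"x":0,"y":0,"z":0.2,"roll":0},{"x":0,"y":0,"z":0.25,"roll":0},{"x":0,"y":0,"z":0.3,"roll":0},{"x":0,"y":0,"z":0.3,"roll":0}]'; python3 -m handwheel '[{"x":0,"y":0,"z":0,"roll":0},{"x":0,"y":0,"z":0,"roll":0}]'
```

```text
time: 15.32
tool_pos: [0.5841, -0.1735, 0.0687]
tcp_rot: [3.138, -0.142, -0.0]
force: [-0.1, 0.2, -6.7]
gripper_width: 0.166
time: 15.48
tool_pos: [0.5842, -0.1735, 0.0689]
tcp_rot: [3.138, -0.142, 0.0]
force: [0.5, 1.0, -5.8]
gripper_width: 0.17
```

Not in contact yet, so a little further.

```bash
python3 -m handwheel '[{"x":0,"y":0,"z":0.05,"roll":0},{"x":0,"y":0,"z":0.1,"roll":0},{"x":0,"y":0,"z":0.1,"roll":0},{"x":0,"y":0,"z":0.1,"roll":0}]'; python3 -m handwheel '[{"x":0,"y":0,"z":0.03,"roll":0},{"x":0,"y":0,"z":0.06,"roll":0},{"x":0,"y":0,"z":0.06,"roll":0}]'
```

```text
time: 15.82
tool_pos: [0.5842, -0.1736, 0.0685]
tcp_rot: [-3.138, 0.142, -0.0]
force: [-5.5, 2.3, 6.2]
gripper_width: 0.175
time: 16.07
tool_pos: [0.5842, -0.1735, 0.0685]
tcp_rot: [-3.137, 0.142, -0.001]
force: [-7.1, 4.1, 12.8]
gripper_width: 0.17
```

```bash
python3 -m handwheel '[{"x":0,"y":0,"z":-0.05,"roll":0},{"x":0,"y":0,"z":-0.05,"roll":0},{"x":0,"y":0,"z":-0.05,"roll":0},{"x":0,"y":0,"z":-0.05,"roll":0},{"x":0,"y":0,"z":-0.05,"roll":0},{"x":0,"y":0,"z":-0.05,"roll":0}]' 0.2; python3 -m handwheel '[{"x":0,"y":0,"z":-0.5,"roll":0},{"x":0,"y":0,"z":-2,"roll":0},{"x":0,"y":0,"z":-5,"roll":0},{"x":0,"y":0,"z":-9,"roll":0},{"x":0,"y":0,"z":-11,"roll":0},{"x":0,"y":-4,"z":-11,"roll":0},{"x":0,"y":-8,"z":-11,"roll":0},{"x":0,"y":-12,"z":-11,"roll":0}]'
python3 - <<'E'
from holes import *
st();snap('scene','s16');snap('top','t16')
b=cv2.imread('pics/s16.png')[200:300,180:290]
cv2.imwrite('pics/c16.png',cv2.resize(b,None,fx=6,fy=6,interpolation=cv2.INTER_CUBIC))
b=cv2.imread('pics/t16.png')[175:260,300:400]
cv2.imwrite('pics/c16t.png',cv2.resize(b,None,fx=6,fy=6,interpolation=cv2.INTER_CUBIC))
E
```

```text
time: 16.57
tool_pos: [0.5842, -0.1735, 0.0677]
tcp_rot: [3.138, -0.142, 0.0]
force: [-0.3, 0.7, 0.1]
gripper_width: 0.601
time: 17.23
tool_pos: [0.5954, -0.0535, 0.1798]
tcp_rot: [-3.137, 0.146, -0.004]
force: [0.4, 0.9, 0.4]
gripper_width: 0.598
t 17.23 pos [ 0.5954 -0.0535  0.1798] cell [  0.4 121.3] xang -0.093 tilt [ 0.002 -0.001 -1.   ] F [0.4 0.9 0.4] w 0.598 q7 0.21
```

View pics/c16.png

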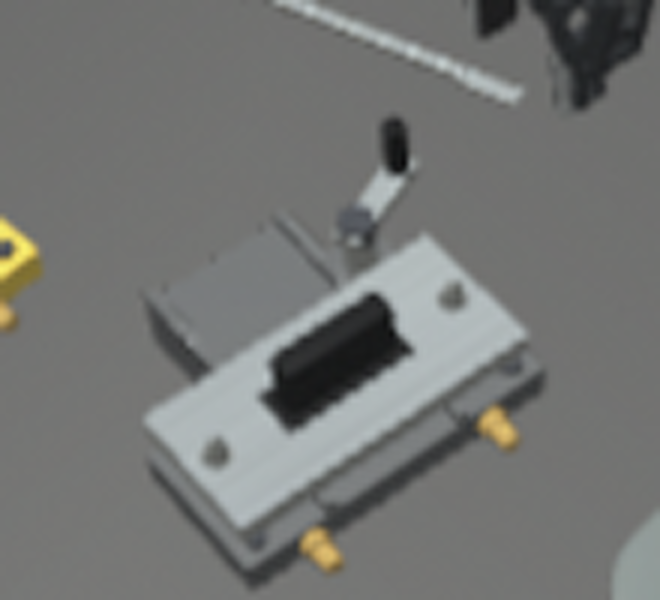

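View pics/c16t.png

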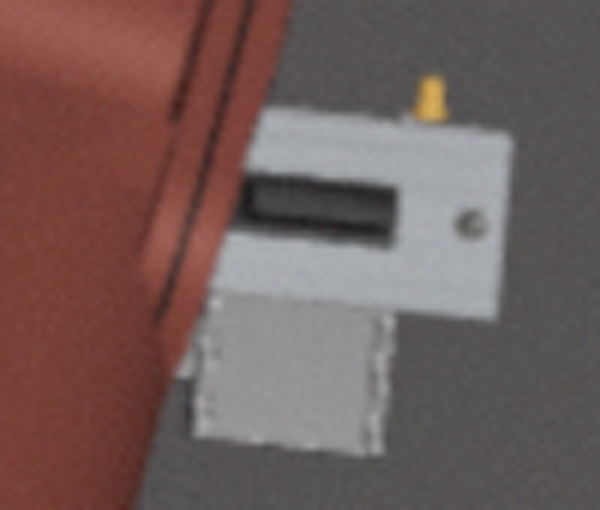

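```bash
python3 - <<'E'
from h import *
f=np.load('s16_scene.npz');im,d=f['im'],f['d'];Pc=cloud('scene',d)
m=((im.min(2)>140)&(d>0)); A=np.c_[((Pc[...,:2]-C)@np.array([[np.cos(YAW),-np.sin(YAW)],[np.sin(YAW),np.cos(YAW)]]))*1000,Pc[...,2:]*1000]
k=(abs(A[...,0])<34)&(abs(A[...,1])<76)&~((abs(A[...,0])<20)&(abs(A[...,1])<38))&(abs(abs(A[...,1])-66)>9)&(d>0)&(A[...,2]>30)&(A[...,2]<60)
B=A[k];s=np.linalg.lstsq(np.c_[B[:,:2],np.ones(len(B))],B[:,2],rcond=None)[0];print(len(B),s,np.median(B[:,2]))
aim(cw(-96,70,180),YAW)
print([np.round(proj('scene',cw(x,y,42)),1) for x,y in((-38,80),(38,80),(38,-80),(-38,-80))])
E
```

```text
472 [-9.65768044e-04 -2.49834028e-03  4.17258487e+01] 41.62011881122433
x y z cm [-9.73  5.86 -0.17] roll 0.01 dist mm 113.5
[array([251.5, 238.3]), array([268.5, 255. ]), array([220.8, 287.6]), array([204.3, 269.1])]
```

The top plate's upper face measures z 41.7 with near-zero slope, so it's seated flat. Now the clamp.

```bash
python3 -m handwheel '[{"x":-3,"y":1.5,"z":0,"roll":0},{"x":-6,"y":3,"z":0,"roll":0},{"x":-9.7,"y":5.2,"z":0,"roll":0},{"x":-9.7,"y":5.9,"z":0,"roll":0},{"x":-9.7,"y":5.9,"z":0,"roll":0},{"x":-9.7,"y":5.9,"z":0,"roll":0},{"x":-9.7,"y":5.9,"z":0,"roll":0}]' -1 40
python3 - <<'E'
from h import *
st();aim(cw(-96,70,79),YAW)
E
```

```text
time: 17.92
tool_pos: [0.4939, -0.1036, 0.1784]
tcp_rot: [-3.138, 0.142, -0.002]
force: [-0.1, -0.4, -0.8]
gripper_width: 0.0
t 17.92 pos [ 0.4939 -0.1036  0.1784] cell [-96.1  62.3] xang -0.09 tilt [ 0.001 -0.    -1.   ] F [-0.1 -0.4 -0.8] w 0.0 q7 0.15
x y z cm [-0.   -0.77  9.94] roll 0.0 dist mm 99.7
```

```bash
python3 -m handwheel '[{"x":0,"y":-0.7,"z":3,"roll":0},{"x":0,"y":-0.7,"z":6,"roll":0},{"x":0,"y":-0.7,"z":8.5,"roll":0},{"x":0,"y":-0.7,"z":9.9,"roll":0},{"x":0,"y":-0.7,"z":9.9,"roll":0},{"x":0,"y":-0.7,"z":9.9,"roll":0}]'
python3 - <<'E'
from h import *
st();c=wc(readout.observe()['tool_pos'])
for a in [2.6,2.4,2.2,2.0,1.8,1.6,1.4,1.2,1.0,.8,.6]:
    p=np.array([-58+40*np.cos(a),54+40*np.sin(a)])-c; print(a,'x',round(p[0]/10,2),'y',round(-p[1]/10,2))
snap('scene','s17')
b=cv2.imread('pics/s17.png')[180:280,180:290]
cv2.imwrite('pics/c17.png',cv2.resize(b,None,fx=6,fy=6,interpolation=cv2.INTER_CUBIC))
E
```

```text
time: 18.42
tool_pos: [0.4938, -0.0973, 0.0783]
tcp_rot: [3.136, -0.142, -0.003]
force: [0.5, -0.1, 0.1]
gripper_width: -0.001
t 18.42 pos [ 0.4938 -0.0973  0.0783] cell [-96.8  68.6] xang -0.091 tilt [-0.002  0.002 -1.   ] F [ 0.5 -0.1  0.1] w -0.001 q7 0.31
2.6 x 0.45 y -0.61
2.4 x 0.93 y -1.25
2.2 x 1.52 y -1.78
2.0 x 2.21 y -2.18
1.8 x 2.97 y -2.44
1.6 x 3.76 y -2.54
1.4 x 4.56 y -2.49
1.2 x 5.33 y -2.27
1.0 x 6.04 y -1.91
0.8 x 6.67 y -1.41
0.6 x 7.18 y -0.8
```

View pics/c17.png

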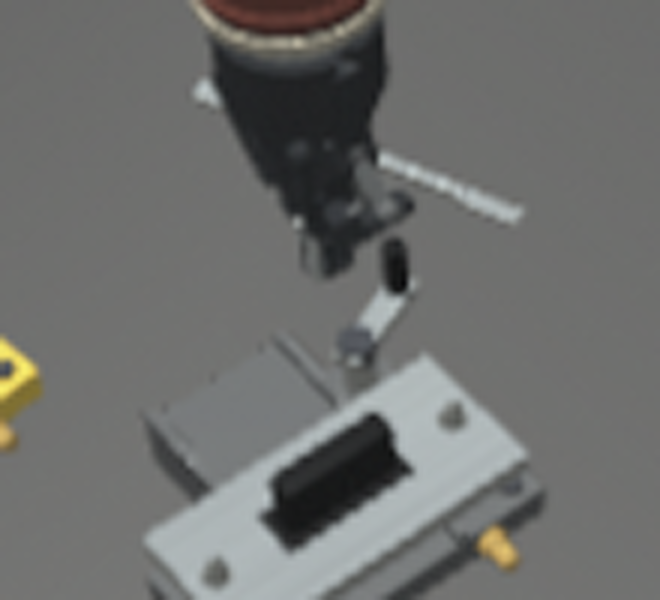

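```bash
python3 -m handwheel '[{"x":0.45,"y":-0.6,"z":0,"roll":0},{"x":0.9,"y":-1.25,"z":0,"roll":0},{"x":1.5,"y":-1.8,"z":0,"roll":0},{"x":2.2,"y":-2.2,"z":0,"roll":0},{"x":3.0,"y":-2.45,"z":0,"roll":0},{"x":3.75,"y":-2.55,"z":0,"roll":0},{"x":4.55,"y":-2.5,"z":0,"roll":0},{"x":4.55,"y":-2.5,"z":0,"roll":0}]'
python3 - <<'E'
from h import *
st();c=wc(readout.observe()['tool_pos'])
for a in [1.3,1.2,1.0,.8,.7,.6,.5]:
    p=np.array([-58+40*np.cos(a),54+40*np.sin(a)])-c; print(a,'x',round(p[0]/10,2),'y',round(-p[1]/10,2))
snap('scene','s18')
b=cv2.imread('pics/s18.png')[180:280,180:290]
cv2.imwrite('pics/c18.png',cv2.resize(b,None,fx=6,fy=6,interpolation=cv2.INTER_CUBIC))
E
```

```text
time: 19.13
tool_pos: [0.5431, -0.0763, 0.0788]
tcp_rot: [3.138, -0.142, 0.002]
force: [-0.6, 0.3, 0.2]
gripper_width: 0.0
t 19.13 pos [ 0.5431 -0.0763  0.0788] cell [-49.6  93.9] xang -0.09 tilt [ 0.001  0.001 -1.   ] F [-0.6  0.3  0.2] w 0.0 q7 0.31
1.3 x 0.23 y 0.14
1.2 x 0.61 y 0.26
1.0 x 1.32 y 0.62
0.8 x 1.95 y 1.12
0.7 x 2.22 y 1.41
0.6 x 2.46 y 1.73
0.5 x 2.67 y 2.07
```

View pics/c18.png

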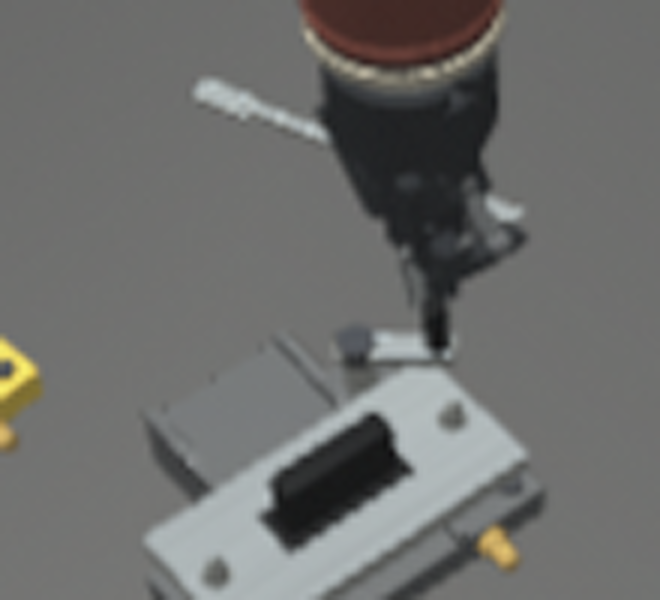

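```bash
python3 -m handwheel '[{"x":0.6,"y":0.25,"z":0,"roll":0},{"x":1.3,"y":0.6,"z":0,"roll":0},{"x":1.95,"y":1.1,"z":0,"roll":0},{"x":2.3,"y":1.45,"z":0,"roll":0},{"x":2.5,"y":1.75,"z":0,"roll":0},{"x":2.65,"y":2.0,"z":0,"roll":0},{"x":2.7,"y":2.2,"z":0,"roll":0},{"x":2.7,"y":2.2,"z":0,"roll":0}]'
python3 - <<'E'
from h import *
st()
snap('scene','s19')
b=cv2.imread('pics/s19.png')[180:280,180:290]
cv2.imwrite('pics/c19.png',cv2.resize(b,None,fx=6,fy=6,interpolation=cv2.INTER_CUBIC))
E
```

```text
time: 19.85
tool_pos: [0.5665, -0.1007, 0.0788]
tcp_rot: [-3.138, 0.143, -0.001]
force: [1.0, 0.6, -0.4]
gripper_width: -0.002
t 19.85 pos [ 0.5665 -0.1007  0.0788] cell [-24.1  71.7] xang -0.091 tilt [ 0.001 -0.    -1.   ] F [ 1.   0.6 -0.4] w -0.002 q7 0.37
```

View pics/c19.png

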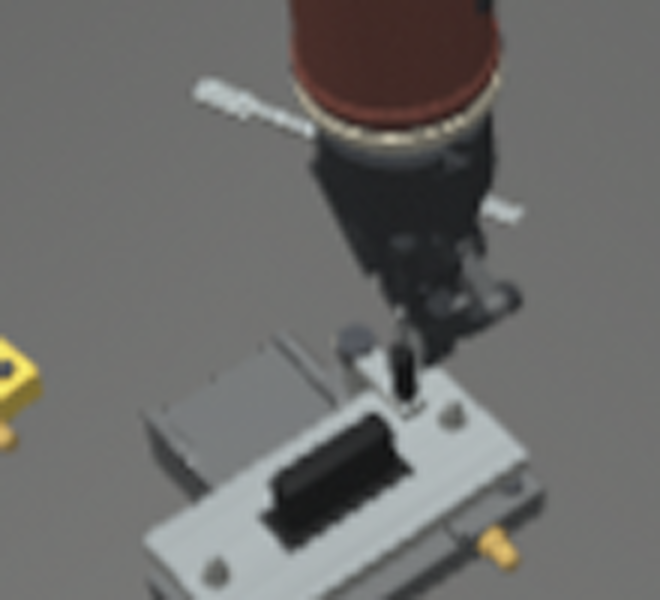

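Nearly home. I'll push on in 1 mm steps until the force shows the stop.

```bash
python3 -m handwheel '[{"x":0.1,"y":0.1,"z":0,"roll":0},{"x":0.15,"y":0.2,"z":0,"roll":0},{"x":0.15,"y":0.3,"z":0,"roll":0},{"x":0.15,"y":0.3,"z":0,"roll":0}]'; python3 -m handwheel '[{"x":0,"y":0.1,"z":0,"roll":0},{"x":0,"y":0.15,"z":0,"roll":0},{"x":0,"y":0.15,"z":0,"roll":0}]'
python3 - <<'E'
from h import *
st()
E
```

```text
time: 20.23
tool_pos: [0.567, -0.1012, 0.0786]
tcp_rot: [-3.135, 0.139, 0.003]
force: [-4.0, 9.4, 4.0]
gripper_width: 0.001
time: 20.48
tool_pos: [0.567, -0.1013, 0.0786]
tcp_rot: [-3.134, 0.138, 0.003]
force: [-4.3, 13.1, 5.5]
gripper_width: -0.004
t 20.48 pos [ 0.567  -0.1013  0.0786] cell [-23.5  71.1] xang -0.088 tilt [-0.002 -0.005 -1.   ] F [-4.3 13.1  5.5] w -0.004 q7 0.38
```

The stop is firm at cell y 71.1, where 71 was predicted. I'll retreat and check.

```bash
python3 -m handwheel '[{"x":0,"y":-0.8,"z":0,"roll":0},{"x":0,"y":-1.8,"z":0,"roll":0},{"x":0,"y":-2.5,"z":0,"roll":0},{"x":0,"y":-3,"z":-3,"roll":0},{"x":0,"y":-4,"z":-7,"roll":0},{"x":0,"y":-7,"z":-11,"roll":0},{"x":0,"y":-11,"z":-13,"roll":0},{"x":0,"y":-15,"z":-13,"roll":0}]'
python3 -m handwheel '[{"x":-1,"y":-4,"z":0,"roll":0},{"x":-2,"y":-8,"z":0,"roll":0},{"x":-3,"y":-12,"z":0,"roll":0},{"x":-4,"y":-16,"z":0,"roll":0},{"x":-4,"y":-20,"z":0,"roll":0},{"x":-4,"y":-20,"z":0,"roll":0}]'
python3 - <<'E'
from h import *
st();snap('scene','s20');snap('top','t20')
b=cv2.imread('pics/s20.png')[200:300,180:290]
a=cv2.imread('pics/t20.png')[165:265,300:410]
cv2.imwrite('pics/c20.png',np.hstack([cv2.resize(x,None,fx=3.6,fy=3.6,interpolation=cv2.INTER_CUBIC) for x in(b,a)]))
for n,x,y,z in(('knobtop',-20,54,84),('armtip',-12,54,52),('pivot',-58,54,52)): print(n,[(np.round((proj('scene',cw(x,y,z))-[180,200])*3.6)),(np.round((proj('top',cw(x,y,z))-[300,165])*3.6))+[396,0]])
f=np.load('s20_scene.npz');im,d=f['im'],f['d'];Pc=cloud('scene',d)
A=np.c_[((Pc[...,:2]-C)@np.array([[np.cos(YAW),-np.sin(YAW)],[np.sin(YAW),np.cos(YAW)]])).reshape(-1,2)*1000,Pc[...,2].ravel()*1000].reshape(*d.shape,3)
k=(abs(A[...,0])<34)&(A[...,1]<40)&(A[...,1]>-76)&~((abs(A[...,0])<20)&(abs(A[...,1])<38))&(abs(abs(A[...,1])-66)>9)&(d>0)&(A[...,2]>30)&(A[...,2]<60)
B=A[k];print(np.linalg.lstsq(np.c_[B[:,:2],np.ones(len(B))],B[:,2],rcond=None)[0])
cv2.imwrite('pics/full20.png',np.hstack([cv2.resize(cv2.imread('pics/'+n+'20.png'),(400,300)) for n in('s','t')]))
E
```

```text
time: 21.15
tool_pos: [0.5821, 0.0356, 0.2125]
tcp_rot: [-3.137, 0.149, -0.01]
force: [1.3, 0.7, 0.6]
gripper_width: -0.002
time: 21.65
tool_pos: [0.5564, 0.2504, 0.2071]
tcp_rot: [-3.137, 0.123, 0.001]
force: [-1.5, 0.5, -0.1]
gripper_width: -0.0
t 21.65 pos [0.5564 0.2504 0.2071] cell [-65.8 420.5] xang -0.078 tilt [-0.001 -0.002 -1.   ] F [-1.5  0.5 -0.1] w -0.0 q7 -0.32
knobtop [array([242., 136.]), array([508., 177.])]
armtip [array([251., 168.]), array([504., 168.])]
pivot [array([215., 132.]), array([498., 234.])]
[-5.78968845e-03  1.06912429e-03  4.18476144e+01]
```

View pics/c20.png

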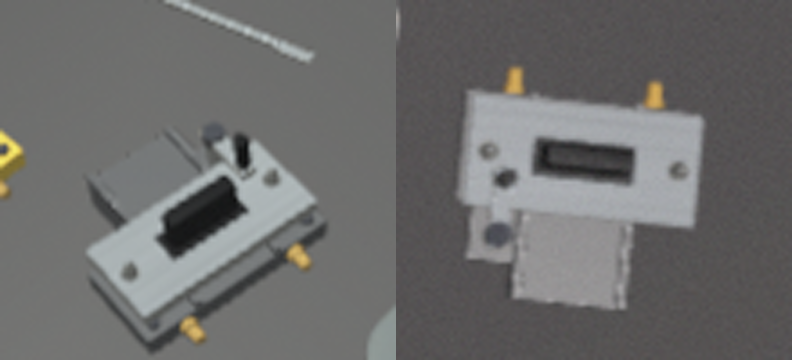

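View pics/full20.png

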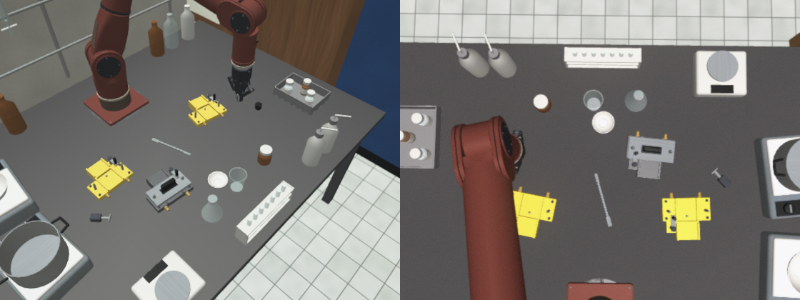

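Everything checks out: the knob matches the angle-0 prediction within about 1 px in both views, the plate is flat, and the bystanders haven't moved. Handing in.

```bash
python3 -c "
from h import *
st(); print(ticket.sign_off())"
```

```text
t 21.75 pos [0.5579 0.2417 0.2074] cell [-63.6 411.9] xang -0.086 tilt [ 0.     0.001 -1.   ] F [ 1.7 -0.5  0.4] w -0.001 q7 -0.31
the job is handed in; nothing more can be done
None
```

The filter cell is closed up and the job was handed in at 21.75 s, well inside the 72 s limit. No check failed; the scene camera read the guide pins about 2.5 mm off in y, and I corrected for that when lining up the top plate.

- **Clamp out:** I pushed the arm out to about 1.85 rad before touching anything else.
- **Filter plate:** I pushed it along the ledge until it dropped over the locating pin. Its top measured z 29.5 mm and flat (30 expected).
- **Top plate:** I lowered it by the handle over both guide pins until contact at 6–13 N, then released it. In the last check its top was level at z 41.8 mm (42 expected).
- **Clamp back:** I pushed the knob back until it met its stop at about 13 N, with the fingers at cell y 71.1 mm where 71 was predicted. Afterwards the knob sat within about 1 px of its predicted place at angle 0 in both views.

In the last overview pictures the other things on the bench appeared unmoved, judged by eye rather than measured. The gripper was clear of everything.

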